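Find the rattling battery sensing unit and show it to the code reader

ROBOT

A 7-joint arm with a two-finger parallel gripper is mounted at the origin on the work surface. World frame = base frame: x ahead of the robot, y to its left, z up, the work surface at z = 0. Lengths are in m, angles in degrees, forces in N, time in s.
With the tool pointing down it reaches from about 0.425 to 0.875 m from the base axis. Payload 4.7 kg.
Tool frame: the origin (TCP) lies midway between the tips of the shut fingers; the grasp point (between the pads) lies 19 mm behind it; z points along the fingers, y is the line along which they close (so a half turn about z gives the same grasp; the last joint's range is limited). The gripper opens to 87 mm and grips with 3 to 60 N. Pads are 19 mm wide; open, the fingers measure 117 mm over their backs; the gripper's body (75 mm by 190 mm) begins 51 mm behind the grasp point.
Start: joints at [67.672, 18.392, -4.016, 83.108, 1.295, 78.541, -3.26], TCP at [0.255, -0.598, 0.223] pointing down, gripper open.
Joint ranges: [-163.93, 163.93], [-17.29, 119.83], [-79.2, 71.16], [3.27, 140.29], [-89.18, 269.18], [5.43, 117.66], [-154.24, 154.24]. Speed limits (degrees/s): [147.25, 147.25, 180, 180, 180, 180, 180].

INTERFACE

Orientations are given as [roll, pitch, yaw] about the fixed x, y, z axes, in that order (R = Rz(yaw) Ry(pitch) Rx(roll)).
In Python, from cell import env gives the robot as it stands. The module is installed in compiled form; this text tells all that it offers.
- The arm moves only by the tool step_arm, never from a script. Its argument "rows" is a list of rows, each an object with "angular": the turn, a rotation vector about the tool's x, y, z in units of pi rad (1.0 is pi rad), a list of three; "slide": the shift along the tool's x, y, z in units of 500 mm (1.0 is 500 mm), a list of three; "jaw": the opening, from 0 (shut) to 1 (fully open). A call has 1 to 10 rows; each row shifts and turns the commanded pose from where the row before left it, along the tool's axes as they then stand; what a row does not reach is not made up. A row lasts 1/8 s, in which the tool goes at most 62.5 mm and 10.7 degrees, less where a joint would pass 70% of its speed; a pose out of reach is approached as far as the arm can. A call with a number of a shift or a turn outside -1 to 1 is refused whole. A call with a gripper value outside its range is refused whole. The fingers move at their own pace and stop on an object; "newtons" is the grip in N (left out, the last holds). Time passes only in rows, so rows that do not move let the fingers close. It gives the time, the measured TCP pose, the force, the opening and the grip force at its end, in the units of the state.
- env.get_obs(): the state, without advancing time (a new reading comes with each control period).
- env.read_camera(name): name is "scene" or "top" or "wrist"; returns the picture (420x560x3 uint8, red, green, blue); there is no depth.
- env.camera_info(name): a dict with "fx", "fy", "cx", "cy" (pixels), "R" (3x3) and "t" (3): a world point X has camera coordinates R X + t. Camera axes: x right, y down, z forward; pixel columns grow to the right and rows downward; lengths in m; the calibration is good to about 2 mm. A picture is of the moment at which its call begins: read the wrist's pose just before it. camera_info takes no time and is no camera call; for the wrist camera it gives the pose at the moment of the call.
- env.sign_off(): hands the job in; it is judged then, once.
The state is a dict: "time_s": time; "qpos": joint angles; "joint_velocities": joint speeds; "effort": joint torques, N m; "tool_pos": TCP position; "tool_rot": TCP orientation; "force": force on the tool from outside, world axes, zero at the start; "wrist_torque": the same for the moment, N m; "grip_width": finger opening in m; "grasp_force": force on a finger pad.
Only numpy, scipy, OpenCV 4.12 (cv2) and the standard library are available. Lean on these libraries where they do the work, as an engineer would, in place of code of your own. Each camera call takes 0.05 s, during which the arm holds its last target. There are 200 camera calls.

TASK

One of the three sealed black cases in the tray has a nut loose inside: working from left to right as you face them, lift each one clear of the tray, shake it by rocking it briskly end to end at least twice each way (some 20 degrees up and down), and set it back down where it stood, without dropping it, before you take the next. When all three have been tried, take the one that rattles (if it is the last, just keep hold of it) and finish holding it still and level in front of the fixed code reader, with its white code plate squarely facing the middle of the reader's window and about 80 mm from it. Leave the other two standing in their places, touch nothing against the reader, and leave the other things on the bench where they are.

Things in the scene. Friction and masses are not known exactly. Their poses are not given: they have to be found in the camera images.
- case_left: left (largest y) of three like sealed black plastic cases in a row in the tray, as the robot faces them: 130 (x) x 56 (y) x 44 high, flat sides to grip across y, 0.27 to 0.47 kg each (weight tells nothing). Grey plug 34 wide sticks out 14 at the -x end, near the robot; white code plate on the +x end. Origin: centre of the underside, z up; x within 0.35 rad of the robot's; 130 apart
- case_middle: middle of three like sealed black plastic cases in a row in the tray, as the robot faces them: 130 (x) x 56 (y) x 44 high, flat sides to grip across y, 0.27 to 0.47 kg each (weight tells nothing). Grey plug 34 wide sticks out 14 at the -x end, near the robot; white code plate on the +x end. Origin: centre of the underside, z up; x within 0.35 rad of the robot's; 130 apart
- case_right: right (smallest y) of three like sealed black plastic cases in a row in the tray, as the robot faces them: 130 (x) x 56 (y) x 44 high, flat sides to grip across y, 0.27 to 0.47 kg each (weight tells nothing). Grey plug 34 wide sticks out 14 at the -x end, near the robot; white code plate on the +x end. Origin: centre of the underside, z up; x within 0.35 rad of the robot's; 130 apart
- case_left_code (a point): centre of the code plate of the left case: on the +x end face, 65.5 ahead of the case's origin and 21 above its underside; axes as the case's
- case_middle_code (a point): centre of the code plate of the middle case: on the +x end face, 65.5 ahead of the case's origin and 21 above its underside; axes as the case's
- case_right_code (a point): centre of the code plate of the right case: on the +x end face, 65.5 ahead of the case's origin and 21 above its underside; axes as the case's
- case_left_centre (a point): middle of the left case, 22 above its origin. One case, any of the three, holds a loose steel nut of 90 g, 26 across: when the case is rocked it rolls along x to the lower end (49 from the middle) and knocks; this shows only in the force and moment on the wrist. The others have nothing loose
- case_middle_centre (a point): middle of the middle case, 22 above its origin. One case, any of the three, holds a loose steel nut of 90 g, 26 across: when the case is rocked it rolls along x to the lower end (49 from the middle) and knocks; this shows only in the force and moment on the wrist. The others have nothing loose
- case_right_centre (a point): middle of the right case, 22 above its origin. One case, any of the three, holds a loose steel nut of 90 g, 26 across: when the case is rocked it rolls along x to the lower end (49 from the middle) and knocks; this shows only in the force and moment on the wrist. The others have nothing loose
- tray: shallow grey tray 320 (x) x 480 (y), fixed to the table; floor 6 thick on which the cases stand, rim 20 high and 6 thick. Origin: centre of the underside, at table height; y runs along the row of cases
- reader: fixed code reader on a stand at the far side of the table, 186 high: base plate 90 x 100, post, grey head 56 wide (y) x 44 high x 52 deep, looking along its own -x, back towards the robot. Origin: on the table straight under the window; its x points away from the robot and its body lies on that side
- reader_window (a point): middle of the reader's window, on the front of the head, 150 above the table; axes as the reader's, so a plate in front of it has negative x
- marker: paint marker pen, 130 long, 17 thick, lying on the table (bystander)
- busbar_link: flat copper link 20 (x) x 84 (y) x 4 lying in the tray beyond the cases (bystander). Origin: centre of the underside
- terminal_cover: small open plastic terminal cover 34 x 26 x 16 in the tray beyond the cases (bystander)
- tape_roll: white roll of tape, 90 across, 19 high (bystander)
- driver: screwdriver, 200 long, lying on the table (bystander)
- nut_tub: small round open tub of nuts, 72 across, 45 high (bystander)
- meter: hand-held meter lying flat, 170 x 82 x 38 (bystander)
There are look-alikes about, which are no part of the job. What is shaped like the case_middle but orange, purple or turquoise is not meant.

How it is judged:
By the outcome, as a careful person would: the job done as asked, in the order asked, and still so for the second after the job is handed in, while the arm keeps its last pose, push and grip.
It also fails if it takes over 72 s, if anything falls off the work surface, if the arm or the gripper's body presses on something with over 40 N, if the wrist force passes 120 N, or if a joint passes its speed limit or range.

## Working session

There is one attempt and no reset: what is moved stays moved. The work goes in short steps, Python scripts to look and compute and a tool call to move; the robot and the scene stay as the last step left them, time stands still between calls to the robot, and variables do not carry over. Pictures are saved under pics/ and viewed, at most 10 in all, crops included, and the job is handed in when it is done.

Besides the shell and the picture viewer there is one more tool, called after "Emit:" in YAML: its name, and indented under it one key for each argument. step_arm: Moves the arm, as the interface text tells. Shifts and turns lie within -1 to 1; 1 stands for 500 mm of shift or pi rad of turn. Its arguments: {"type":"object","properties":{"rows":{"type":"array"},"newtons":{"type":"number"}},"required":["rows"]}

```bash
mkdir -p pics
python3 - <<'E'
from cell import env
import cv2,numpy as np
for n in("scene","top"):
    cv2.imwrite(f"pics/{n}0.png",cv2.resize(env.read_camera(n),(800,600),interpolation=cv2.INTER_CUBIC)[:,:,::-1])
    i=env.camera_info(n);print(n,{k:np.round(v,3).tolist() for k,v in i.items()})
o=env.get_obs();print({k:np.round(v,3).tolist() for k,v in o.items()})
E
```

```text
scene {'fx': 428.833, 'fy': 428.833, 'cx': 280.961, 'cy': 209.447, 'R': [[0.304, 0.953, -0.003], [0.555, -0.179, -0.812], [-0.775, 0.245, -0.583]], 't': [-0.134, -0.206, 1.54]}
top {'fx': 454.597, 'fy': 454.597, 'cx': 275.255, 'cy': 205.496, 'R': [[0.005, -1.0, 0.001], [-0.982, -0.005, -0.189], [0.189, 0.0, -0.982]], 't': [-0.012, 0.525, 1.481]}
{'time_s': 0.1, 'qpos': [67.671, 18.437, -4.015, 83.167, 1.294, 78.542, -3.259], 'joint_velocities': [0.084, -0.127, 0.042, -0.137, -0.02, 0.019, 0.043], 'effort': [0.0, -49.257, -0.406, -31.34, -0.064, 0.039, 0.0], 'tool_pos': [0.255, -0.597, 0.222], 'tool_rot': [-179.899, 0.005, 23.139], 'force': [0.225, -0.232, -0.692], 'wrist_torque': [-0.017, -0.025, -0.011], 'grasp_force': 0.0, 'grip_width': 0.087}
```

View pics/top0.png

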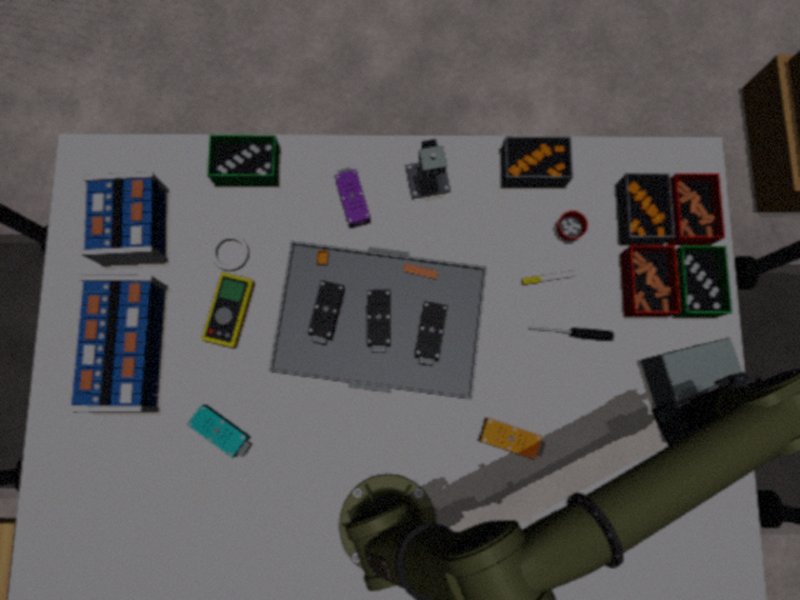

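View pics/scene0.png

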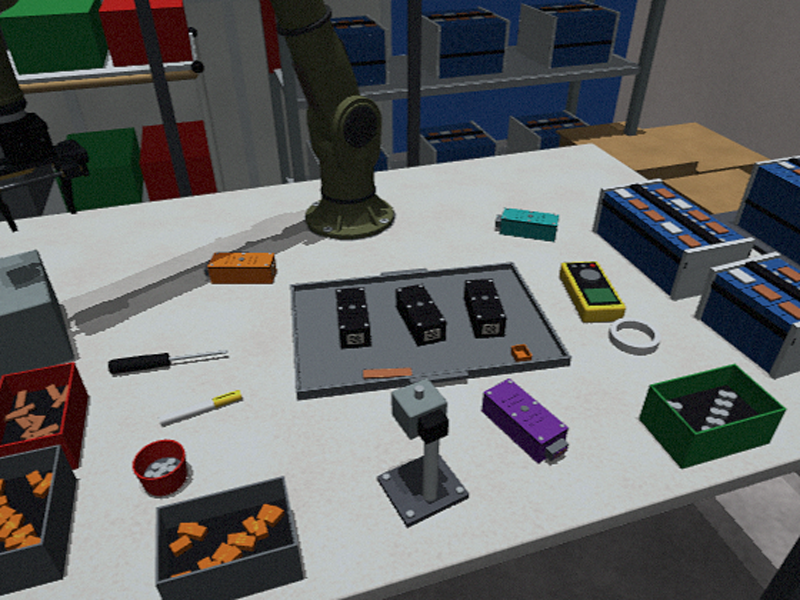

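The three black cases are at top-view pixels (327,312), (378,320) and (431,332). The look-alikes are orange (512,437), purple (352,197) and turquoise (220,430). The black ones in the tray are the ones I want. The reader head is at (432,158). Next I'll take close crops.

Run:
```python
from cell import env
import cv2,numpy as np
t=np.mean([env.read_camera("top").astype(float) for _ in range(4)],0)
s=np.mean([env.read_camera("scene").astype(float) for _ in range(4)],0)
np.save("t.npy",t);np.save("s.npy",s)
def crop(a,x,y,w,h,k,f,g=1.6):
    c=np.clip(a[y:y+h,x:x+w]*g,0,255).astype(np.uint8)
    c=cv2.resize(c,None,fx=k,fy=k,interpolation=cv2.INTER_CUBIC)[:,:,::-1].copy()
    for i in range(0,w,10): cv2.putText(c,str(x+i),(i*k,8),0,.3,(0,255,255));cv2.line(c,(i*k,10),(i*k,14),(0,255,255))
    for j in range(0,h,10): cv2.putText(c,str(y+j),(0,j*k+4),0,.3,(0,255,255))
    if f: cv2.imwrite(f,c)
    return c
crop(t,208,188,112,72,7,"pics/cases.png",2.2)
a=crop(t,275,90,50,60,7,None);b=crop(s,255,255,80,120,5,None,1.3)
H=max(a.shape[0],b.shape[0]);p=lambda m:np.pad(m,((0,H-m.shape[0]),(0,0),(0,0)))
cv2.imwrite("pics/reader.png",np.hstack([p(a),p(b)]))
```

```text
(no output)
```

View pics/cases.png

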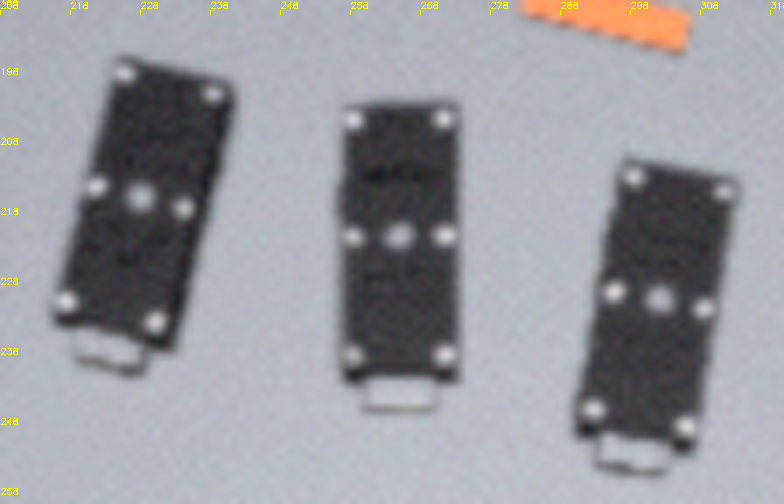

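View pics/reader.png

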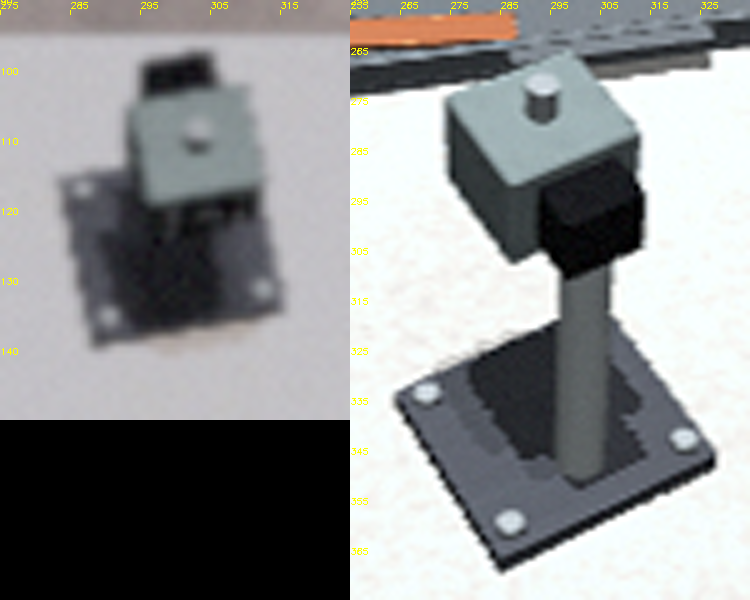

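The three black cases and their screws show clearly. The corner screws in the crop are near (123,73), (353,120) and (633,177), among others. The reader's head-top corners show in both views, with the black rear block on the +x side.

```bash
cat > h.py <<'E'
from cell import env
import numpy as np
from scipy.spatial.transform import Rotation as Ro
def ray(cam,p,z):
    i=env.camera_info(cam);R=np.array(i["R"]);t=np.array(i["t"])
    d=R.T@np.array([(p[0]-i["cx"])/i["fx"],(p[1]-i["cy"])/i["fy"],1]);c=-R.T@t
    return (c+d*(z-c[2])/d[2])
E
python3 - <<'E'
from h import *
f=lambda p,k,o:((p[0]+.5)/k-.5+o[0],(p[1]+.5)/k-.5+o[1])
C=dict(L=[(123,73),(213,94),(66,301),(155,321)],M=[(353,120),(443,120),(353,355),(444,355)],R=[(633,177),(724,192),(594,409),(685,426)])
for n,c in C.items():
    P=np.array([ray("top",f(p,7,(208,188)),.051) for p in c])[:,:2]
    ax=(P[0]+P[1]-P[2]-P[3])/2; w=(P[0]+P[2]-P[1]-P[3])/2
    print(n,P.mean(0).round(4),"yaw",np.degrees(np.arctan2(ax[1],ax[0])).round(2),np.degrees(np.arctan2(-w[0],w[1])).round(2),np.linalg.norm(ax).round(4),np.linalg.norm(w).round(4))
for cam,c,k,o in(("top",[(148,207),(262,187),(247,87),(133,103)],7,(275,90)),("scene",[(222,52),(95,100),(162,185),(288,128)],5,(255,255))):
    P=np.array([ray(cam,f(p,k,o),.172) for p in c])[:,:2]
    fr=P[0]-P[1];dp=(P[3]+P[2]-P[0]-P[1])/2
    print(cam,P.round(4).tolist(),"front mid",((P[0]+P[1])/2).round(4),"centre",P.mean(0).round(4),np.degrees(np.arctan2(-fr[0],fr[1])),np.degrees(np.arctan2(dp[1],dp[0])),np.linalg.norm(fr),np.linalg.norm(dp))
for cam,c,k,o in(("top",[(95,347),(283,308),(62,180)],7,(275,90)),("scene",[(396-350,398),(502-350,568),(715-350,455)],5,(255,255))):
    P=np.array([ray(cam,f(p,k,o),.008) for p in c])[:,:2];print(P.round(4).tolist())
for p in[(291,242),(485,265),(273,370),(471,396)]: print(ray("top",(p[0]*.7,p[1]*.7),.02).round(3))
E
```

```text
L [0.4892 0.1505] yaw -12.63 -12.72 0.1133 0.0442
M [0.4704 0.0264] yaw 0.67 0.3 0.1135 0.0432
R [ 0.4404 -0.098 ] yaw -9.75 -9.76 0.1135 0.0439
top [[0.7842, -0.0737], [0.7942, -0.1261], [0.8431, -0.1197], [0.8349, -0.067]] front mid [ 0.7892 -0.0999] centre [ 0.8141 -0.0966] 10.79620002370312 7.541982059138156 0.05336209941344402 0.05025635675208954
scene [[0.788, -0.0741], [0.7979, -0.1273], [0.8457, -0.1171], [0.8332, -0.0647]] front mid [ 0.793  -0.1007] centre [ 0.8162 -0.0958] 10.505644063566182 11.85117232124268 0.05410531906344086 0.04748712758638981
[[0.7739, -0.0541], [0.7952, -0.15], [0.8637, -0.0371]]
[[0.7963, -0.1501], [0.8848, -0.1332], [0.8622, -0.036]]
[0.658 0.241 0.02 ]
[ 0.602 -0.232  0.02 ]
[0.346 0.272 0.02 ]
[ 0.288 -0.192  0.02 ]
```

```bash
cat >> h.py <<'E'
def pose():
    o=env.get_obs();return np.array(o["tool_pos"]),Ro.from_euler("xyz",o["tool_rot"],degrees=True)
def plan(pts,start=None):
    "pts: [(x,y,z,yaw,nrows)], tool down; prints rows (slide units, turn units)"
    p,r=start or pose()
    for x,y,z,yaw,n in pts:
        g=Ro.from_euler("xyz",[180,0,yaw],degrees=True);dp=(np.array([x,y,z])-p)/n;dr=(r.inv()*g).as_rotvec()/n
        print("-> ",x,y,z,yaw)
        for _ in range(n):
            s=r.inv().apply(dp);print((s/.5).round(4).tolist(),(dr/np.pi).round(4).tolist());p=p+dp;r=r*Ro.from_rotvec(dr)
        
def st():
    o=env.get_obs();print({k:np.round(o[k],3).tolist() for k in("time_s","qpos","tool_pos","tool_rot","force","wrist_torque","grasp_force","grip_width")})
E
python3 - <<'E'
from h import *
plan([(.45,-.25,.2,5,8),(.4892,.1505,.12,-12.65,8)])
E
```

```text
->  0.45 -0.25 0.2 5
[0.0789, -0.0608, 0.0056] [0.0, -0.0, 0.0126]
[0.0764, -0.0639, 0.0056] [0.0, -0.0, 0.0126]
[0.0738, -0.0669, 0.0056] [0.0, -0.0, 0.0126]
[0.0711, -0.0697, 0.0056] [0.0, -0.0, 0.0126]
[0.0683, -0.0725, 0.0056] [0.0, -0.0, 0.0126]
[0.0654, -0.0752, 0.0056] [0.0, -0.0, 0.0126]
[0.0624, -0.0777, 0.0056] [0.0, -0.0, 0.0126]
[0.0593, -0.0801, 0.0056] [0.0, -0.0, 0.0126]
->  0.4892 0.1505 0.12 -12.65
[0.0185, -0.0989, 0.02] [-0.0, -0.0, 0.0123]
[0.0147, -0.0995, 0.02] [-0.0, -0.0, 0.0123]
[0.0108, -0.1, 0.02] [-0.0, -0.0, 0.0123]
[0.007, -0.1004, 0.02] [-0.0, -0.0, 0.0123]
[0.0031, -0.1006, 0.02] [-0.0, -0.0, 0.0123]
[-0.0008, -0.1006, 0.02] [-0.0, -0.0, 0.0123]
[-0.0046, -0.1005, 0.02] [-0.0, -0.0, 0.0123]
[-0.0085, -0.1002, 0.02] [-0.0, -0.0, 0.0123]
```

Emit:
step_arm:
  rows:
    - {"slide": [0.079, -0.061, 0.0056], "angular": [0, 0, 0.0126], "jaw": 1}
    - {"slide": [0.076, -0.064, 0.0056], "angular": [0, 0, 0.0126], "jaw": 1}
    - {"slide": [0.074, -0.067, 0.0056], "angular": [0, 0, 0.0126], "jaw": 1}
    - {"slide": [0.071, -0.07, 0.0056], "angular": [0, 0, 0.0126], "jaw": 1}
    - {"slide": [0.068, -0.0725, 0.0056], "angular": [0, 0, 0.0126], "jaw": 1}
    - {"slide": [0.065, -0.075, 0.0056], "angular": [0, 0, 0.0126], "jaw": 1}
    - {"slide": [0.062, -0.078, 0.0056], "angular": [0, 0, 0.0126], "jaw": 1}
    - {"slide": [0.059, -0.08, 0.0056], "angular": [0, 0, 0.0126], "jaw": 1}

```text
time_s: 1.5
tool_pos: [0.4498, -0.2484, 0.2004]
tool_rot: [180.0, -0.0, 4.9]
force: [0.2, -0.3, -0.2]
grip_width: 0.0871
grasp_force: 0.0
```

Emit:
step_arm:
  rows:
    - {"slide": [0.0185, -0.099, 0.02], "angular": [0, 0, 0.0123], "jaw": 1}
    - {"slide": [0.015, -0.0995, 0.02], "angular": [0, 0, 0.0123], "jaw": 1}
    - {"slide": [0.011, -0.1, 0.02], "angular": [0, 0, 0.0123], "jaw": 1}
    - {"slide": [0.007, -0.1, 0.02], "angular": [0, 0, 0.0123], "jaw": 1}
    - {"slide": [0.003, -0.1, 0.02], "angular": [0, 0, 0.0123], "jaw": 1}
    - {"slide": [-0.001, -0.1, 0.02], "angular": [0, 0, 0.0123], "jaw": 1}
    - {"slide": [-0.0046, -0.1, 0.02], "angular": [0, 0, 0.0123], "jaw": 1}
    - {"slide": [-0.0085, -0.1, 0.02], "angular": [0, 0, 0.0123], "jaw": 1}
    - {"slide": [0, 0, 0], "angular": [0, 0, 0], "jaw": 1}
    - {"slide": [0, 0, 0], "angular": [0, 0, 0], "jaw": 1}

```text
time_s: 2.75
tool_pos: [0.4885, 0.149, 0.1201]
tool_rot: [180.0, 0.0, -12.7]
force: [0.6, -0.9, 0.2]
grip_width: 0.0872
grasp_force: 0.0
```

Run:
```python
from h import *
import cv2
st()
a=np.clip(env.read_camera("wrist").astype(float)*1.5,0,255).astype(np.uint8);cv2.imwrite("pics/w1.png",a[:,:,::-1])
i=env.camera_info("wrist");np.savez("w1.npz",**i)
plan([(.4892,.1505,.011,-12.65,1)])
```

```text
{'time_s': 2.75, 'qpos': [18.245, 9.16, -40.98, 108.779, 6.681, 64.459, -127.969], 'tool_pos': [0.489, 0.149, 0.12], 'tool_rot': [179.957, 0.003, -12.703], 'force': [0.601, -0.948, 0.238], 'wrist_torque': [0.004, 0.04, 0.057], 'grasp_force': 0.0, 'grip_width': 0.087}
->  0.4892 0.1505 0.011 -12.65
[-0.0003, -0.0048, 0.2184] [0.0003, -0.0001, -0.0008]
```

View pics/w1.png

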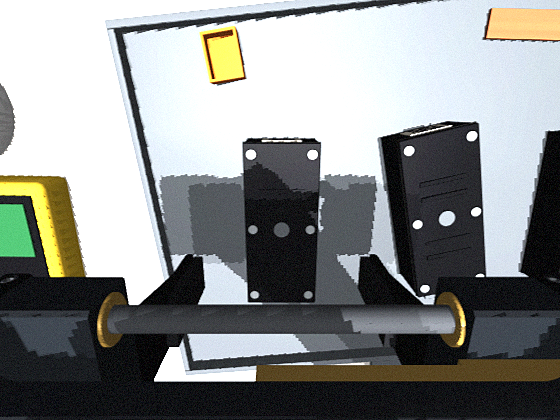

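Wrist view: the left case sits squarely between the fingers. Its screws are at (251,155), (313,155), (254,295) and (310,295), and the hub is at (281,230). I'll cross-check its position from these.

Run:
```python
from h import *
P=np.array([ray("wrist",p,.051) for p in[(251,155),(313,155),(254,295),(310,295)]])[:,:2]
ax=(P[0]+P[1]-P[2]-P[3])/2
print(P.mean(0).round(4),np.degrees(np.arctan2(ax[1],ax[0])).round(2),np.linalg.norm(ax))
P=np.array([ray("wrist",p,.051) for p in[(409,151),(472,136),(425,289),(480,277)]])[:,:2]
ax=(P[0]+P[1]-P[2]-P[3])/2
print(P.mean(0).round(4),np.degrees(np.arctan2(ax[1],ax[0])).round(2),np.linalg.norm(ax))
```

```text
[0.4882 0.1476] -12.74 0.11390100160204672
[0.4698 0.0236] 0.73 0.11405051952288756
```

Emit:
step_arm:
  rows:
    - {"slide": [0, 0, 0.06], "angular": [0, 0, 0], "jaw": 1}
    - {"slide": [0, 0, 0.08], "angular": [0, 0, 0], "jaw": 1}
    - {"slide": [0, 0, 0.056], "angular": [0, 0, 0], "jaw": 1}
    - {"slide": [0, 0, 0.022], "angular": [0, 0, 0], "jaw": 1}
    - {"slide": [0, 0, 0], "angular": [0, 0, 0], "jaw": 1}
    - {"slide": [0, 0, 0], "angular": [0, 0, 0], "jaw": 0}
    - {"slide": [0, 0, 0], "angular": [0, 0, 0], "jaw": 0}
    - {"slide": [0, 0, 0], "angular": [0, 0, 0], "jaw": 0}
    - {"slide": [0, 0, 0], "angular": [0, 0, 0], "jaw": 0}
  newtons: 50

```text
time_s: 3.92
tool_pos: [0.4887, 0.1494, 0.0115]
tool_rot: [180.0, -0.0, -12.7]
force: [-0.4, 0.8, 1.2]
grip_width: 0.0556
grasp_force: 50.0
```

Emit:
step_arm:
  rows:
    - {"slide": [0, 0, -0.03], "angular": [0, 0, 0], "jaw": 0}
    - {"slide": [0, 0, -0.07], "angular": [0, 0, 0], "jaw": 0}
    - {"slide": [0, 0, -0.08], "angular": [0, 0, 0], "jaw": 0}
    - {"slide": [0, 0, -0.04], "angular": [0, 0, 0], "jaw": 0}
    - {"slide": [0, 0, 0], "angular": [0, 0, 0], "jaw": 0}
    - {"slide": [0, 0, 0], "angular": [0, 0, 0], "jaw": 0}

```text
time_s: 4.68
tool_pos: [0.4876, 0.1492, 0.1202]
tool_rot: [179.9, 0.1, -12.7]
force: [-0.4, 0.2, -4.0]
grip_width: 0.0555
grasp_force: 50.0
```

```bash
python3 -c "from h import *;st()"
```

```text
{'time_s': 4.675, 'qpos': [18.681, 9.184, -41.483, 108.796, 6.72, 64.554, -128.062], 'tool_pos': [0.488, 0.149, 0.12], 'tool_rot': [179.944, 0.085, -12.718], 'force': [-0.403, 0.217, -4.047], 'wrist_torque': [0.035, 0.027, 0.083], 'grasp_force': 49.999, 'grip_width': 0.056}
```

Emit:
step_arm:
  rows:
    - {"slide": [0, 0, 0], "angular": [0, 0.058, 0], "jaw": 0}
    - {"slide": [0, 0, 0], "angular": [0, 0.058, 0], "jaw": 0}
    - {"slide": [0, 0, 0], "angular": [0, 0, 0], "jaw": 0}
    - {"slide": [0, 0, 0], "angular": [0, 0, 0], "jaw": 0}
    - {"slide": [0, 0, 0], "angular": [0, 0, 0], "jaw": 0}

```text
time_s: 5.3
tool_pos: [0.4897, 0.1497, 0.1215]
tool_rot: [-179.9, -20.8, -12.8]
force: [0.4, 0.6, -3.5]
grip_width: 0.056
grasp_force: 50.0
```

```bash
python3 -c "from h import *;st()"
```

```text
{'time_s': 5.3, 'qpos': [17.353, -5.817, -44.658, 123.34, 12.958, 45.462, -138.404], 'tool_pos': [0.49, 0.15, 0.121], 'tool_rot': [-179.898, -20.817, -12.825], 'force': [0.387, 0.57, -3.539], 'wrist_torque': [0.238, 0.614, 0.038], 'grasp_force': 49.999, 'grip_width': 0.056}
```

Emit:
step_arm:
  rows:
    - {"slide": [0, 0, 0], "angular": [0, -0.058, 0], "jaw": 0}
    - {"slide": [0, 0, 0], "angular": [0, -0.058, 0], "jaw": 0}
    - {"slide": [0, 0, 0], "angular": [0, -0.058, 0], "jaw": 0}
    - {"slide": [0, 0, 0], "angular": [0, -0.058, 0], "jaw": 0}
    - {"slide": [0, 0, 0], "angular": [0, 0, 0], "jaw": 0}
    - {"slide": [0, 0, 0], "angular": [0, 0, 0], "jaw": 0}
    - {"slide": [0, 0, 0], "angular": [0, 0, 0], "jaw": 0}

```text
time_s: 6.18
tool_pos: [0.4884, 0.1504, 0.1226]
tool_rot: [-180.0, 20.7, -12.6]
force: [0.2, 0.3, -3.0]
grip_width: 0.0557
grasp_force: 50.0
```

```bash
python3 -c "from h import *;st()"
```

```text
{'time_s': 6.175, 'qpos': [16.991, 25.377, -38.751, 93.784, 4.198, 83.467, -125.1], 'tool_pos': [0.488, 0.15, 0.123], 'tool_rot': [-179.982, 20.664, -12.618], 'force': [0.207, 0.283, -3.016], 'wrist_torque': [-0.101, -0.579, -0.077], 'grasp_force': 49.999, 'grip_width': 0.056}
```

Emit:
step_arm:
  rows:
    - {"slide": [0, 0, 0], "angular": [0, 0.058, 0], "jaw": 0}
    - {"slide": [0, 0, 0], "angular": [0, 0.058, 0], "jaw": 0}
    - {"slide": [0, 0, 0], "angular": [0, 0.058, 0], "jaw": 0}
    - {"slide": [0, 0, 0], "angular": [0, 0.058, 0], "jaw": 0}
    - {"slide": [0, 0, 0], "angular": [0, 0, 0], "jaw": 0}
    - {"slide": [0, 0, 0], "angular": [0, 0, 0], "jaw": 0}
    - {"slide": [0, 0, 0], "angular": [0, 0, 0], "jaw": 0}

```text
time_s: 7.05
tool_pos: [0.4899, 0.1498, 0.1224]
tool_rot: [-179.9, -20.9, -12.8]
force: [-0.9, -0.4, -3.3]
grip_width: 0.0559
grasp_force: 50.0
```

```bash
python3 -c "from h import *;st()"
```

```text
{'time_s': 7.05, 'qpos': [16.952, -5.894, -44.303, 123.326, 13.018, 45.495, -138.467], 'tool_pos': [0.49, 0.15, 0.122], 'tool_rot': [-179.902, -20.917, -12.813], 'force': [-0.873, -0.365, -3.261], 'wrist_torque': [0.199, 0.613, 0.022], 'grasp_force': 49.999, 'grip_width': 0.056}
```

Emit:
step_arm:
  rows:
    - {"slide": [0, 0, 0], "angular": [0, -0.058, 0], "jaw": 0}
    - {"slide": [0, 0, 0], "angular": [0, -0.058, 0], "jaw": 0}
    - {"slide": [0, 0, 0], "angular": [0, 0, 0], "jaw": 0}
    - {"slide": [0, 0, 0], "angular": [0, 0, 0], "jaw": 0}

```text
time_s: 7.55
tool_pos: [0.489, 0.1497, 0.1205]
tool_rot: [-179.9, 0.1, -12.8]
force: [0.4, -0.4, -3.0]
grip_width: 0.0556
grasp_force: 50.0
```

```bash
python3 -c "from h import *;st()"
```

```text
{'time_s': 7.55, 'qpos': [17.655, 9.132, -40.321, 108.683, 6.427, 64.496, -127.852], 'tool_pos': [0.489, 0.15, 0.12], 'tool_rot': [-179.936, 0.076, -12.766], 'force': [0.427, -0.416, -2.961], 'wrist_torque': [0.061, 0.056, 0.044], 'grasp_force': 49.999, 'grip_width': 0.056}
```

Emit:
step_arm:
  rows:
    - {"slide": [0, 0, 0], "angular": [0, -0.058, 0], "jaw": 0}
    - {"slide": [0, 0, 0], "angular": [0, -0.058, 0], "jaw": 0}
    - {"slide": [0, 0, 0], "angular": [0, 0, 0], "jaw": 0}
    - {"slide": [0, 0, 0], "angular": [0, 0, 0], "jaw": 0}
    - {"slide": [0, 0, 0], "angular": [0, 0.058, 0], "jaw": 0}
    - {"slide": [0, 0, 0], "angular": [0, 0.058, 0], "jaw": 0}
    - {"slide": [0, 0, 0], "angular": [0, 0, 0], "jaw": 0}
    - {"slide": [0, 0, 0], "angular": [0, 0, 0], "jaw": 0}

```text
time_s: 8.55
tool_pos: [0.4884, 0.1498, 0.123]
tool_rot: [179.9, -0.2, -12.6]
force: [0.5, -0.0, -3.5]
grip_width: 0.0559
grasp_force: 50.0
```

```bash
python3 -c "from h import *;st();plan([(.4887,.1494,.0115,-12.7,1)])"
```

```text
{'time_s': 8.55, 'qpos': [17.92, 8.742, -40.726, 108.766, 6.516, 64.567, -127.897], 'tool_pos': [0.488, 0.15, 0.123], 'tool_rot': [179.937, -0.244, -12.63], 'force': [0.463, -0.031, -3.495], 'wrist_torque': [0.02, 0.046, 0.054], 'grasp_force': 49.999, 'grip_width': 0.056}
->  0.4887 0.1494 0.0115 -12.7
[-0.0001, 0.0005, 0.2231] [0.0003, -0.0014, 0.0004]
```

Emit:
step_arm:
  rows:
    - {"slide": [0, 0, 0.05], "angular": [0, 0, 0], "jaw": 0}
    - {"slide": [0, 0, 0.08], "angular": [0, 0, 0], "jaw": 0}
    - {"slide": [0, 0, 0.06], "angular": [0, 0, 0], "jaw": 0}
    - {"slide": [0, 0, 0.02], "angular": [0, 0, 0], "jaw": 0}
    - {"slide": [0, 0, 0.006], "angular": [0, 0, 0], "jaw": 0}
    - {"slide": [0, 0, 0.002], "angular": [0, 0, 0], "jaw": 0}
    - {"slide": [0, 0, 0], "angular": [0, 0, 0], "jaw": 0}

```text
time_s: 9.43
tool_pos: [0.4895, 0.1498, 0.0132]
tool_rot: [-180.0, -0.1, -12.7]
force: [0.6, -0.0, -3.2]
grip_width: 0.0553
grasp_force: 50.0
```

```bash
python3 -c "from h import *;st();st()"
```

```text
{'time_s': 9.425, 'qpos': [14.716, 17.913, -38.681, 113.944, 14.04, 52.631, -133.921], 'tool_pos': [0.489, 0.15, 0.013], 'tool_rot': [-179.969, -0.103, -12.727], 'force': [0.584, -0.003, -3.154], 'wrist_torque': [0.05, 0.049, -0.012], 'grasp_force': 49.999, 'grip_width': 0.055}
{'time_s': 9.425, 'qpos': [14.716, 17.913, -38.681, 113.944, 14.04, 52.631, -133.921], 'tool_pos': [0.489, 0.15, 0.013], 'tool_rot': [-179.969, -0.103, -12.727], 'force': [0.584, -0.003, -3.154], 'wrist_torque': [0.05, 0.049, -0.012], 'grasp_force': 49.999, 'grip_width': 0.055}
```

Emit:
step_arm:
  rows:
    - {"slide": [0, 0, 0.002], "angular": [0, 0, 0], "jaw": 0}
    - {"slide": [0, 0, 0.001], "angular": [0, 0, 0], "jaw": 0}
    - {"slide": [0, 0, 0], "angular": [0, 0, 0], "jaw": 0}

```text
time_s: 9.8
tool_pos: [0.489, 0.1496, 0.0114]
tool_rot: [180.0, -0.1, -12.7]
force: [-2.0, -0.7, 4.6]
grip_width: 0.0553
grasp_force: 50.0
```

Emit:
step_arm:
  rows:
    - {"slide": [0, 0, 0], "angular": [0, 0, 0], "jaw": 1}
    - {"slide": [0, 0, 0], "angular": [0, 0, 0], "jaw": 1}
    - {"slide": [0, 0, 0], "angular": [0, 0, 0], "jaw": 1}
    - {"slide": [0, 0, -0.05], "angular": [0, 0, 0], "jaw": 1}
    - {"slide": [0, 0, -0.1], "angular": [0, 0, 0], "jaw": 1}
    - {"slide": [0, 0, -0.07], "angular": [0, 0, 0], "jaw": 1}

```text
time_s: 10.55
tool_pos: [0.489, 0.1499, 0.1225]
tool_rot: [-180.0, -0.1, -12.7]
force: [-0.2, -0.9, 0.5]
grip_width: 0.0866
grasp_force: 0.0
```

```bash
python3 -c "from h import *;st();plan([(.47,.025,.12,.6,3)])"
```

```text
{'time_s': 10.55, 'qpos': [18.436, 9.031, -41.22, 108.628, 6.588, 64.613, -127.961], 'tool_pos': [0.489, 0.15, 0.122], 'tool_rot': [-179.959, -0.08, -12.705], 'force': [-0.164, -0.882, 0.546], 'wrist_torque': [0.004, -0.008, 0.037], 'grasp_force': 0.0, 'grip_width': 0.087}
->  0.47 0.025 0.12 0.6
[0.0059, 0.084, 0.0016] [-0.0001, -0.0002, -0.0246]
[-0.0006, 0.0842, 0.0016] [-0.0001, -0.0002, -0.0246]
[-0.0071, 0.0839, 0.0016] [-0.0001, -0.0002, -0.0246]
```

Emit:
step_arm:
  rows:
    - {"slide": [0.006, 0.084, 0.0016], "angular": [0, 0, -0.0246], "jaw": 1}
    - {"slide": [-0.0006, 0.084, 0.0016], "angular": [0, 0, -0.0246], "jaw": 1}
    - {"slide": [-0.007, 0.084, 0.0016], "angular": [0, 0, -0.0246], "jaw": 1}
    - {"slide": [0, 0, 0], "angular": [0, 0, 0], "jaw": 1}
    - {"slide": [0, 0, 0], "angular": [0, 0, 0], "jaw": 1}

```text
time_s: 11.18
tool_pos: [0.4697, 0.0254, 0.1183]
tool_rot: [-180.0, -0.0, 0.5]
force: [0.6, -0.7, -0.2]
grip_width: 0.0873
grasp_force: 0.0
```

Run:
```python
from h import *
import cv2
st()
a=np.clip(env.read_camera("wrist").astype(float)*1.5,0,255).astype(np.uint8);cv2.imwrite("pics/w2.png",a[:,:,::-1])
```

```text
{'time_s': 11.175, 'qpos': [29.866, 2.994, -36.745, 114.165, 1.979, 63.425, -97.178], 'tool_pos': [0.47, 0.025, 0.118], 'tool_rot': [-179.977, -0.021, 0.549], 'force': [0.629, -0.726, -0.15], 'wrist_torque': [0.062, 0.014, -0.045], 'grasp_force': 0.0, 'grip_width': 0.087}
```

View pics/w2.png

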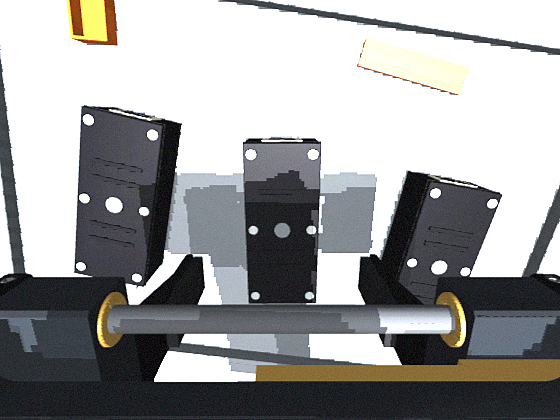

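The middle case is centred, with its hub at (282,230), and the left case is standing back in place with its hub at (114,205). Going down now.

Emit:
step_arm:
  rows:
    - {"slide": [0, 0, 0.06], "angular": [0, 0, 0], "jaw": 1}
    - {"slide": [0, 0, 0.08], "angular": [0, 0, 0], "jaw": 1}
    - {"slide": [0, 0, 0.054], "angular": [0, 0, 0], "jaw": 1}
    - {"slide": [0, 0, 0.022], "angular": [0, 0, 0], "jaw": 1}
    - {"slide": [0, 0, 0], "angular": [0, 0, 0], "jaw": 1}
    - {"slide": [0, 0, 0], "angular": [0, 0, 0], "jaw": 0}
    - {"slide": [0, 0, 0], "angular": [0, 0, 0], "jaw": 0}
    - {"slide": [0, 0, 0], "angular": [0, 0, 0], "jaw": 0}
    - {"slide": [0, 0, 0], "angular": [0, 0, 0], "jaw": 0}
  newtons: 50

```text
time_s: 12.35
tool_pos: [0.4698, 0.0246, 0.0106]
tool_rot: [180.0, -0.0, 0.6]
force: [-0.3, -0.2, 0.9]
grip_width: 0.0558
grasp_force: 50.0
```

Emit:
step_arm:
  rows:
    - {"slide": [0, 0, -0.03], "angular": [0, 0, 0], "jaw": 0}
    - {"slide": [0, 0, -0.07], "angular": [0, 0, 0], "jaw": 0}
    - {"slide": [0, 0, -0.08], "angular": [0, 0, 0], "jaw": 0}
    - {"slide": [0, 0, -0.04], "angular": [0, 0, 0], "jaw": 0}
    - {"slide": [0, 0, 0], "angular": [0, 0, 0], "jaw": 0}
    - {"slide": [0, 0, 0], "angular": [0, 0, 0], "jaw": 0}

```text
time_s: 13.1
tool_pos: [0.4686, 0.0246, 0.1194]
tool_rot: [180.0, 0.1, 0.6]
force: [-0.6, 0.1, -3.9]
grip_width: 0.0559
grasp_force: 50.0
```

```bash
python3 -c "from h import *;st()"
```

```text
{'time_s': 13.1, 'qpos': [30.467, 2.898, -37.258, 114.126, 1.959, 63.676, -97.065], 'tool_pos': [0.469, 0.025, 0.119], 'tool_rot': [179.988, 0.095, 0.563], 'force': [-0.602, 0.068, -3.896], 'wrist_torque': [-0.006, -0.011, 0.04], 'grasp_force': 49.997, 'grip_width': 0.056}
```

Emit:
step_arm:
  rows:
    - {"slide": [0, 0, 0], "angular": [0, 0.058, 0], "jaw": 0}
    - {"slide": [0, 0, 0], "angular": [0, 0.058, 0], "jaw": 0}
    - {"slide": [0, 0, 0], "angular": [0, 0, 0], "jaw": 0}
    - {"slide": [0, 0, 0], "angular": [0, 0, 0], "jaw": 0}
    - {"slide": [0, 0, 0], "angular": [0, 0, 0], "jaw": 0}

```text
time_s: 13.72
tool_pos: [0.471, 0.0254, 0.121]
tool_rot: [-179.9, -20.9, 0.6]
force: [-0.0, 0.2, -2.8]
grip_width: 0.0556
grasp_force: 50.0
```

```bash
python3 -c "from h import *;st()"
```

```text
{'time_s': 13.725, 'qpos': [31.465, -15.66, -34.817, 130.716, -11.662, 41.779, -86.066], 'tool_pos': [0.471, 0.025, 0.121], 'tool_rot': [-179.916, -20.865, 0.585], 'force': [-0.045, 0.211, -2.771], 'wrist_torque': [0.033, 0.651, 0.006], 'grasp_force': 49.997, 'grip_width': 0.056}
```

Emit:
step_arm:
  rows:
    - {"slide": [0, 0, 0], "angular": [0, -0.058, 0], "jaw": 0}
    - {"slide": [0, 0, 0], "angular": [0, -0.058, 0], "jaw": 0}
    - {"slide": [0, 0, 0], "angular": [0, -0.058, 0], "jaw": 0}
    - {"slide": [0, 0, 0], "angular": [0, -0.058, 0], "jaw": 0}
    - {"slide": [0, 0, 0], "angular": [0, 0, 0], "jaw": 0}
    - {"slide": [0, 0, 0], "angular": [0, 0, 0], "jaw": 0}
    - {"slide": [0, 0, 0], "angular": [0, 0, 0], "jaw": 0}

```text
time_s: 14.6
tool_pos: [0.4699, 0.0248, 0.1219]
tool_rot: [179.9, 20.6, 0.5]
force: [-0.0, 0.6, -2.0]
grip_width: 0.056
grasp_force: 50.0
```

```bash
python3 -c "from h import *;st()"
```

```text
{'time_s': 14.6, 'qpos': [28.711, 22.724, -41.273, 97.735, 10.558, 85.569, -105.12], 'tool_pos': [0.47, 0.025, 0.122], 'tool_rot': [179.892, 20.627, 0.548], 'force': [-0.007, 0.577, -2.038], 'wrist_torque': [0.037, -0.643, -0.012], 'grasp_force': 49.996, 'grip_width': 0.056}
```

Emit:
step_arm:
  rows:
    - {"slide": [0, 0, 0], "angular": [0, 0.058, 0], "jaw": 0}
    - {"slide": [0, 0, 0], "angular": [0, 0.058, 0], "jaw": 0}
    - {"slide": [0, 0, 0], "angular": [0, 0.058, 0], "jaw": 0}
    - {"slide": [0, 0, 0], "angular": [0, 0.058, 0], "jaw": 0}
    - {"slide": [0, 0, 0], "angular": [0, 0, 0], "jaw": 0}
    - {"slide": [0, 0, 0], "angular": [0, 0, 0], "jaw": 0}
    - {"slide": [0, 0, 0], "angular": [0, 0, 0], "jaw": 0}

```text
time_s: 15.48
tool_pos: [0.4716, 0.025, 0.1233]
tool_rot: [179.8, -21.2, 0.7]
force: [0.2, -0.4, -2.6]
grip_width: 0.0557
grasp_force: 50.0
```

```bash
python3 -c "from h import *;st()"
```

```text
{'time_s': 15.475, 'qpos': [38.792, -17.285, -40.875, 130.583, -15.369, 42.142, -82.653], 'tool_pos': [0.472, 0.025, 0.123], 'tool_rot': [179.827, -21.192, 0.695], 'force': [0.178, -0.376, -2.566], 'wrist_torque': [0.022, 0.603, 0.015], 'grasp_force': 49.997, 'grip_width': 0.056}
```

Emit:
step_arm:
  rows:
    - {"slide": [0, 0, 0], "angular": [0, -0.058, 0], "jaw": 0}
    - {"slide": [0, 0, 0], "angular": [0, -0.058, 0], "jaw": 0}
    - {"slide": [0, 0, 0], "angular": [0, 0, 0], "jaw": 0}
    - {"slide": [0, 0, 0], "angular": [0, 0, 0], "jaw": 0}

```text
time_s: 15.98
tool_pos: [0.4706, 0.0251, 0.1213]
tool_rot: [180.0, -0.2, 0.6]
force: [-0.6, 0.6, -3.5]
grip_width: 0.0557
grasp_force: 50.0
```

```bash
python3 -c "from h import *;st()"
```

```text
{'time_s': 15.975, 'qpos': [43.9, 3.962, -51.144, 113.638, 3.474, 63.737, -98.132], 'tool_pos': [0.471, 0.025, 0.121], 'tool_rot': [179.99, -0.182, 0.574], 'force': [-0.584, 0.569, -3.516], 'wrist_torque': [0.065, 0.027, 0.022], 'grasp_force': 49.996, 'grip_width': 0.056}
```

Emit:
step_arm:
  rows:
    - {"slide": [0, 0, 0], "angular": [0, -0.058, 0], "jaw": 0}
    - {"slide": [0, 0, 0], "angular": [0, -0.058, 0], "jaw": 0}
    - {"slide": [0, 0, 0], "angular": [0, 0, 0], "jaw": 0}
    - {"slide": [0, 0, 0], "angular": [0, 0, 0], "jaw": 0}
    - {"slide": [0, 0, 0], "angular": [0, 0.058, 0], "jaw": 0}
    - {"slide": [0, 0, 0], "angular": [0, 0.058, 0], "jaw": 0}
    - {"slide": [0, 0, 0], "angular": [0, 0, 0], "jaw": 0}
    - {"slide": [0, 0, 0], "angular": [0, 0, 0], "jaw": 0}

```text
time_s: 16.98
tool_pos: [0.4699, 0.0236, 0.1224]
tool_rot: [179.6, -0.2, 0.5]
force: [0.4, -0.2, -2.7]
grip_width: 0.0556
grasp_force: 50.0
```

```bash
python3 -c "from h import *;st();plan([(.4697,.0246,.0106,.6,1)])"
```

```text
{'time_s': 16.975, 'qpos': [48.475, 4.223, -55.946, 113.606, 4.341, 63.888, -98.771], 'tool_pos': [0.47, 0.024, 0.122], 'tool_rot': [179.628, -0.249, 0.528], 'force': [0.419, -0.245, -2.701], 'wrist_torque': [0.04, -0.033, 0.01], 'grasp_force': 49.997, 'grip_width': 0.056}
->  0.4697 0.0246 0.0106 0.6
[-0.0013, -0.0034, 0.2236] [0.0021, -0.0014, -0.0004]
```

```bash
cat >> h.py <<'E'
def avg(n=10):
    T=[];F=[]
    for _ in range(n):
        env.read_camera("wrist");o=env.get_obs();T.append(o["wrist_torque"]);F.append(o["force"])
    T=np.array(T);r=Ro.from_euler("xyz",o["tool_rot"],degrees=True).as_matrix();y=-r[:,1]
    print("t",o["time_s"],"rot",np.round(o["tool_rot"],2),"ty",(T@y).round(3).tolist(),"mean",(T@y).mean().round(4),"sd",(T@y).std().round(4),"Fz",np.mean(F,0)[2].round(3),"q",np.round(o["qpos"],1).tolist())
E
python3 -c "from h import *;avg()"
```

```text
t 17.475 rot [-1.7991e+02  6.0000e-02  5.9000e-01] ty [-0.043, -0.025, -0.078, -0.03, 0.036, 0.068, 0.071, 0.026, 0.018, 0.057] mean 0.0099 sd 0.0486 Fz -3.14 q [48.4, 4.8, -55.9, 113.6, 4.3, 63.9, -98.7]
```

Emit:
step_arm:
  rows:
    - {"slide": [0, 0, 0], "angular": [0, 0.055, 0], "jaw": 0}
    - {"slide": [0, 0, 0], "angular": [0, 0, 0], "jaw": 0}
    - {"slide": [0, 0, 0], "angular": [0, 0, 0], "jaw": 0}
    - {"slide": [0, 0, 0], "angular": [0, 0, 0], "jaw": 0}
    - {"slide": [0, 0, 0], "angular": [0, 0, 0], "jaw": 0}
    - {"slide": [0, 0, 0], "angular": [0, -0.027, 0], "jaw": 0}
    - {"slide": [0, 0, 0], "angular": [0, -0.028, 0], "jaw": 0}
    - {"slide": [0, 0, 0], "angular": [0, 0, 0], "jaw": 0}
    - {"slide": [0, 0, 0], "angular": [0, 0, 0], "jaw": 0}

```text
time_s: 18.6
tool_pos: [0.4693, 0.0253, 0.1198]
tool_rot: [-179.9, 0.0, 0.6]
force: [-1.1, -0.3, -3.3]
grip_width: 0.0558
grasp_force: 50.0
```

```bash
python3 -c "from h import *;avg()"
```

```text
t 19.1 rot [ 1.7995e+02 -3.0000e-02  5.6000e-01] ty [0.019, -0.012, 0.06, 0.022, 0.008, 0.031, 0.015, -0.026, -0.004, -0.029] mean 0.0083 sd 0.026 Fz -2.924 q [52.7, 5.3, -60.5, 113.5, 5.2, 63.9, -99.4]
```

Emit:
step_arm:
  rows:
    - {"slide": [0, 0, 0], "angular": [0, -0.02, 0], "jaw": 0}
    - {"slide": [0, 0, 0], "angular": [0, 0, 0], "jaw": 0}

```text
time_s: 19.35
tool_pos: [0.4704, 0.025, 0.1201]
tool_rot: [-179.9, 3.6, 0.6]
force: [-0.3, 0.8, -2.6]
grip_width: 0.0555
grasp_force: 50.0
```

```bash
python3 -c "from h import *;avg(20)"
```

```text
t 20.35 rot [180.     3.6    0.57] ty [-0.089, -0.109, -0.072, -0.116, -0.08, -0.105, -0.082, -0.082, -0.11, -0.12, -0.091, -0.14, -0.071, -0.162, -0.083, -0.105, -0.094, -0.155, -0.121, -0.118] mean -0.1054 sd 0.0253 Fz -3.033 q [50.5, 10.2, -60.3, 110.7, 8.9, 68.1, -102.7]
```

Emit:
step_arm:
  rows:
    - {"slide": [0, 0, 0], "angular": [0, 0.04, 0], "jaw": 0}
    - {"slide": [0, 0, 0], "angular": [0, 0, 0], "jaw": 0}

```text
time_s: 20.6
tool_pos: [0.4675, 0.0237, 0.12]
tool_rot: [179.7, -3.5, 0.5]
force: [-0.1, -0.4, -3.4]
grip_width: 0.0557
grasp_force: 50.0
```

```bash
python3 -c "from h import *;avg(20)"
```

```text
t 21.6 rot [179.99  -3.6    0.56] ty [0.109, 0.076, 0.104, 0.128, 0.073, 0.111, 0.066, 0.179, 0.111, 0.069, 0.111, 0.114, 0.124, 0.165, 0.055, 0.144, 0.124, 0.117, 0.137, 0.151] mean 0.1135 sd 0.0325 Fz -3.161 q [56.5, 0.3, -62.1, 116.4, 0.7, 59.9, -95.4]
```

Emit:
step_arm:
  rows:
    - {"slide": [0, 0, 0], "angular": [0, -0.02, 0], "jaw": 0}
    - {"slide": [0, 0, 0.05], "angular": [0, 0, 0], "jaw": 0}
    - {"slide": [0, 0, 0.08], "angular": [0, 0, 0], "jaw": 0}
    - {"slide": [0, 0, 0.06], "angular": [0, 0, 0], "jaw": 0}
    - {"slide": [0, 0, 0.02], "angular": [0, 0, 0], "jaw": 0}
    - {"slide": [0, 0, 0.006], "angular": [0, 0, 0], "jaw": 0}
    - {"slide": [0, 0, 0.002], "angular": [0, 0, 0], "jaw": 0}
    - {"slide": [0, 0, 0], "angular": [0, 0, 0], "jaw": 0}

```text
time_s: 22.6
tool_pos: [0.4704, 0.0246, 0.0122]
tool_rot: [180.0, -0.1, 0.5]
force: [-0.3, 0.4, -3.1]
grip_width: 0.0557
grasp_force: 50.0
```

```bash
python3 -c "from h import *;st();plan([(.4697,.0246,.0106,.6,1)])"
```

```text
{'time_s': 22.6, 'qpos': [46.897, 18.25, -58.114, 118.942, 19.595, 52.734, -111.466], 'tool_pos': [0.47, 0.025, 0.012], 'tool_rot': [179.958, -0.107, 0.546], 'force': [-0.257, 0.417, -3.058], 'wrist_torque': [0.009, 0.004, 0.028], 'grasp_force': 49.996, 'grip_width': 0.056}
->  0.4697 0.0246 0.0106 0.6
[-0.0015, -0.0001, 0.0031] [0.0002, -0.0006, -0.0003]
```

Emit:
step_arm:
  rows:
    - {"slide": [0, 0, 0.002], "angular": [0, 0, 0], "jaw": 0}
    - {"slide": [0, 0, 0.001], "angular": [0, 0, 0], "jaw": 0}
    - {"slide": [0, 0, 0], "angular": [0, 0, 0], "jaw": 0}

```text
time_s: 22.98
tool_pos: [0.47, 0.0245, 0.0106]
tool_rot: [179.9, -0.0, 0.5]
force: [-1.5, -1.1, 4.9]
grip_width: 0.0557
grasp_force: 50.0
```

Emit:
step_arm:
  rows:
    - {"slide": [0, 0, 0], "angular": [0, 0, 0], "jaw": 1}
    - {"slide": [0, 0, 0], "angular": [0, 0, 0], "jaw": 1}
    - {"slide": [0, 0, 0], "angular": [0, 0, 0], "jaw": 1}
    - {"slide": [0, 0, -0.05], "angular": [0, 0, 0], "jaw": 1}
    - {"slide": [0, 0, -0.1], "angular": [0, 0, 0], "jaw": 1}
    - {"slide": [0, 0, -0.07], "angular": [0, 0, 0], "jaw": 1}

```text
time_s: 23.72
tool_pos: [0.47, 0.0252, 0.1214]
tool_rot: [-180.0, -0.1, 0.6]
force: [0.2, -1.6, 0.5]
grip_width: 0.0868
grasp_force: 0.0
```

```bash
python3 -c "from h import *;st();plan([(.44,-.0995,.12,-9.75,3)])"
```

```text
{'time_s': 23.725, 'qpos': [56.672, 6.109, -64.856, 113.356, 6.156, 64.105, -100.147], 'tool_pos': [0.47, 0.025, 0.121], 'tool_rot': [-179.999, -0.066, 0.602], 'force': [0.184, -1.566, 0.467], 'wrist_torque': [-0.011, 0.054, 0.018], 'grasp_force': 0.0, 'grip_width': 0.087}
->  0.44 -0.0995 0.12 -9.75
[-0.0209, 0.0829, 0.0009] [-0.0, -0.0001, 0.0192]
[-0.0159, 0.084, 0.0009] [-0.0, -0.0001, 0.0192]
[-0.0108, 0.0848, 0.0009] [-0.0, -0.0001, 0.0192]
```

Emit:
step_arm:
  rows:
    - {"slide": [-0.021, 0.083, 0.001], "angular": [0, 0, 0.0192], "jaw": 1}
    - {"slide": [-0.016, 0.084, 0.001], "angular": [0, 0, 0.0192], "jaw": 1}
    - {"slide": [-0.011, 0.085, 0.001], "angular": [0, 0, 0.0192], "jaw": 1}
    - {"slide": [0, 0, 0], "angular": [0, 0, 0], "jaw": 1}
    - {"slide": [0, 0, 0], "angular": [0, 0, 0], "jaw": 1}

```text
time_s: 24.35
tool_pos: [0.4394, -0.0993, 0.1182]
tool_rot: [-180.0, -0.0, -9.8]
force: [-0.3, 1.0, 0.0]
grip_width: 0.0868
grasp_force: 0.0
```

Run:
```python
from h import *
import cv2
st()
a=np.clip(env.read_camera("wrist").astype(float)*1.5,0,255).astype(np.uint8);cv2.imwrite("pics/w3.png",a[:,:,::-1])
```

```text
{'time_s': 24.35, 'qpos': [67.901, 1.034, -58.053, 116.104, 0.958, 63.343, -90.342], 'tool_pos': [0.439, -0.099, 0.118], 'tool_rot': [-179.979, -0.009, -9.764], 'force': [-0.291, 0.983, 0.047], 'wrist_torque': [0.072, 0.036, 0.048], 'grasp_force': 0.0, 'grip_width': 0.087}
```

View pics/w3.png

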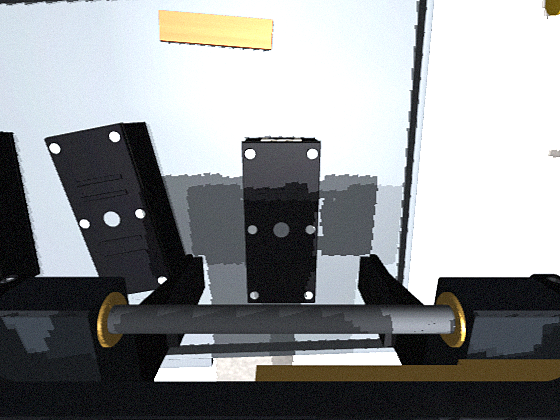

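The right case is centred with its hub at (281,230), and the middle case is standing back in place. I'll grasp the right one. Before rocking I'll also shift 80 mm forward, because joint 2 came close to its limit last time.

Emit:
step_arm:
  rows:
    - {"slide": [0, 0, 0.06], "angular": [0, 0, 0], "jaw": 1}
    - {"slide": [0, 0, 0.08], "angular": [0, 0, 0], "jaw": 1}
    - {"slide": [0, 0, 0.054], "angular": [0, 0, 0], "jaw": 1}
    - {"slide": [0, 0, 0.022], "angular": [0, 0, 0], "jaw": 1}
    - {"slide": [0, 0, 0], "angular": [0, 0, 0], "jaw": 1}
    - {"slide": [0, 0, 0], "angular": [0, 0, 0], "jaw": 0}
    - {"slide": [0, 0, 0], "angular": [0, 0, 0], "jaw": 0}
    - {"slide": [0, 0, 0], "angular": [0, 0, 0], "jaw": 0}
    - {"slide": [0, 0, 0], "angular": [0, 0, 0], "jaw": 0}
  newtons: 50

```text
time_s: 25.52
tool_pos: [0.4395, -0.1, 0.0106]
tool_rot: [180.0, -0.0, -9.8]
force: [-0.0, -0.4, 0.7]
grip_width: 0.0555
grasp_force: 50.0
```

Emit:
step_arm:
  rows:
    - {"slide": [0, 0, -0.03], "angular": [0, 0, 0], "jaw": 0}
    - {"slide": [0, 0, -0.07], "angular": [0, 0, 0], "jaw": 0}
    - {"slide": [0, 0, -0.08], "angular": [0, 0, 0], "jaw": 0}
    - {"slide": [0.04, 0, -0.04], "angular": [0, 0, 0], "jaw": 0}
    - {"slide": [0.08, 0, 0], "angular": [0, 0, 0], "jaw": 0}
    - {"slide": [0.04, 0, 0], "angular": [0, 0, 0], "jaw": 0}
    - {"slide": [0, 0, 0], "angular": [0, 0, 0], "jaw": 0}

```text
time_s: 26.4
tool_pos: [0.5186, -0.1133, 0.1204]
tool_rot: [-179.9, 0.0, -9.8]
force: [-1.0, 0.3, -4.0]
grip_width: 0.0559
grasp_force: 50.0
```

```bash
python3 -c "from h import *;st()"
```

```text
{'time_s': 26.4, 'qpos': [61.677, 16.631, -59.048, 105.733, 15.418, 66.313, -102.382], 'tool_pos': [0.519, -0.113, 0.12], 'tool_rot': [-179.883, 0.011, -9.78], 'force': [-1.014, 0.293, -4.039], 'wrist_torque': [0.096, 0.055, -0.018], 'grasp_force': 50.0, 'grip_width': 0.056}
```

Emit:
step_arm:
  rows:
    - {"slide": [0, 0, 0], "angular": [0, 0.058, 0], "jaw": 0}
    - {"slide": [0, 0, 0], "angular": [0, 0.058, 0], "jaw": 0}
    - {"slide": [0, 0, 0], "angular": [0, 0, 0], "jaw": 0}
    - {"slide": [0, 0, 0], "angular": [0, 0, 0], "jaw": 0}

```text
time_s: 26.9
tool_pos: [0.5178, -0.1093, 0.1206]
tool_rot: [-179.5, -18.1, -9.6]
force: [0.2, 0.0, -3.8]
grip_width: 0.0554
grasp_force: 50.0
```

```bash
python3 -c "from h import *;avg(6)"
```

```text
t 27.2 rot [-179.17  -18.1    -9.57] ty [0.567, 0.577, 0.637, 0.672, 0.637, 0.625] mean 0.6191 sd 0.0364 Fz -3.923 q [75.7, -5.5, -62.6, 121.3, -9.6, 43.5, -81.1]
```

Emit:
step_arm:
  rows:
    - {"slide": [0, 0, 0], "angular": [0, -0.058, 0], "jaw": 0}
    - {"slide": [0, 0, 0], "angular": [0, -0.058, 0], "jaw": 0}
    - {"slide": [0, 0, 0], "angular": [0, -0.058, 0], "jaw": 0}
    - {"slide": [0, 0, 0], "angular": [0, -0.058, 0], "jaw": 0}
    - {"slide": [0, 0, 0], "angular": [0, 0, 0], "jaw": 0}
    - {"slide": [0, 0, 0], "angular": [0, 0, 0], "jaw": 0}

```text
time_s: 27.95
tool_pos: [0.5147, -0.1001, 0.1159]
tool_rot: [-178.4, 20.4, -8.2]
force: [-0.9, 0.0, -3.5]
grip_width: 0.0559
grasp_force: 50.0
```

```bash
python3 -c "from h import *;avg(6)"
```

```text
t 28.25 rot [-178.7    20.31   -8.32] ty [-0.654, -0.599, -0.671, -0.6, -0.694, -0.687] mean -0.6508 sd 0.0386 Fz -3.91 q [50.9, 36.2, -58.3, 89.8, 23.6, 90.7, -109.8]
```

Emit:
step_arm:
  rows:
    - {"slide": [0, 0, 0], "angular": [0, 0.058, 0], "jaw": 0}
    - {"slide": [0, 0, 0], "angular": [0, 0.058, 0], "jaw": 0}
    - {"slide": [0, 0, 0], "angular": [0, 0.058, 0], "jaw": 0}
    - {"slide": [0, 0, 0], "angular": [0, 0.058, 0], "jaw": 0}
    - {"slide": [0, 0, 0], "angular": [0, 0, 0], "jaw": 0}
    - {"slide": [0, 0, 0], "angular": [0, 0, 0], "jaw": 0}

```text
time_s: 29.0
tool_pos: [0.5091, -0.0893, 0.115]
tool_rot: [-177.3, -13.7, -8.5]
force: [2.2, -0.4, -3.8]
grip_width: 0.0558
grasp_force: 50.0
```

```bash
python3 -c "from h import *;avg(6)"
```

```text
t 29.3 rot [-176.95  -13.7    -8.48] ty [0.457, 0.47, 0.411, 0.446, 0.452, 0.427] mean 0.4439 sd 0.0197 Fz -4.102 q [83.0, -2.0, -71.6, 119.2, -7.5, 48.1, -82.5]
```

Emit:
step_arm:
  rows:
    - {"slide": [0, 0, 0], "angular": [0, -0.058, 0], "jaw": 0}
    - {"slide": [0, 0, 0], "angular": [0, -0.058, 0], "jaw": 0}
    - {"slide": [0, 0, 0], "angular": [0, -0.058, 0], "jaw": 0}
    - {"slide": [0, 0, 0], "angular": [0, -0.058, 0], "jaw": 0}
    - {"slide": [0, 0, 0], "angular": [0, 0, 0], "jaw": 0}
    - {"slide": [0, 0, 0], "angular": [0, 0, 0], "jaw": 0}

```text
time_s: 30.05
tool_pos: [0.5034, -0.0775, 0.1131]
tool_rot: [-175.7, 24.0, -5.2]
force: [-0.2, 0.1, -3.8]
grip_width: 0.056
grasp_force: 50.0
```

```bash
python3 -c "from h import *;avg(6)"
```

```text
t 30.35 rot [-175.93   23.93   -5.38] ty [-0.767, -0.739, -0.73, -0.795, -0.812, -0.824] mean -0.7779 sd 0.0354 Fz -3.669 q [49.6, 38.3, -58.6, 89.2, 22.0, 93.2, -109.0]
```

Emit:
step_arm:
  rows:
    - {"slide": [0, 0, 0], "angular": [0, 0.058, 0], "jaw": 0}
    - {"slide": [0, 0, 0], "angular": [0, 0.058, 0], "jaw": 0}
    - {"slide": [0, 0, 0], "angular": [0, 0.02, 0], "jaw": 0}
    - {"slide": [0, 0, 0], "angular": [0, 0, 0], "jaw": 0}

```text
time_s: 30.85
tool_pos: [0.5008, -0.0794, 0.1139]
tool_rot: [-176.4, -0.2, -7.1]
force: [-0.1, -1.6, -3.9]
grip_width: 0.0557
grasp_force: 50.0
```

```bash
python3 -c "from h import *;avg(20)"
```

```text
t 31.85 rot [-176.13   -0.32   -7.01] ty [0.004, -0.018, 0.065, 0.031, 0.025, 0.072, 0.06, 0.028, 0.102, 0.081, 0.066, 0.088, 0.125, 0.049, 0.031, 0.057, 0.083, 0.098, 0.053, 0.054] mean 0.0578 sd 0.0337 Fz -4.056 q [71.8, 18.8, -71.4, 109.0, 15.4, 65.0, -102.1]
```

Emit:
step_arm:
  rows:
    - {"slide": [0, 0, 0], "angular": [0, -0.04, 0], "jaw": 0}
    - {"slide": [0, 0, 0], "angular": [0, 0, 0], "jaw": 0}

```text
time_s: 32.1
tool_pos: [0.5045, -0.0773, 0.113]
tool_rot: [-175.9, 6.9, -6.4]
force: [-0.0, 0.2, -3.8]
grip_width: 0.0558
grasp_force: 50.0
```

```bash
python3 -c "from h import *;avg(20)"
```

```text
t 33.1 rot [-176.1     6.87   -6.51] ty [-0.159, -0.192, -0.157, -0.168, -0.121, -0.231, -0.202, -0.162, -0.19, -0.222, -0.15, -0.148, -0.198, -0.193, -0.21, -0.139, -0.208, -0.182, -0.149, -0.164] mean -0.1772 sd 0.0291 Fz -4.101 q [63.6, 25.3, -66.7, 103.0, 19.0, 73.8, -105.5]
```

```bash
python3 -c "from h import *;plan([(.56,-.12,.13,-9.75,6)])"
```

```text
->  0.56 -0.12 0.13 -9.75
[0.0197, 0.0112, -0.0086] [-0.0034, 0.0065, 0.0028]
[0.0199, 0.0111, -0.0081] [-0.0034, 0.0065, 0.0028]
[0.0202, 0.011, -0.0076] [-0.0034, 0.0065, 0.0028]
[0.0204, 0.0109, -0.007] [-0.0034, 0.0065, 0.0028]
[0.0206, 0.0108, -0.0065] [-0.0034, 0.0065, 0.0028]
[0.0209, 0.0107, -0.006] [-0.0034, 0.0065, 0.0028]
```

Emit:
step_arm:
  rows:
    - {"slide": [0.0197, 0.0112, -0.0086], "angular": [-0.0034, 0.0065, 0.0028], "jaw": 0}
    - {"slide": [0.02, 0.0111, -0.0081], "angular": [-0.0034, 0.0065, 0.0028], "jaw": 0}
    - {"slide": [0.0202, 0.011, -0.0076], "angular": [-0.0034, 0.0065, 0.0028], "jaw": 0}
    - {"slide": [0.0204, 0.0109, -0.007], "angular": [-0.0034, 0.0065, 0.0028], "jaw": 0}
    - {"slide": [0.0206, 0.0108, -0.0065], "angular": [-0.0034, 0.0065, 0.0028], "jaw": 0}
    - {"slide": [0.0209, 0.0107, -0.006], "angular": [-0.0034, 0.0065, 0.0028], "jaw": 0}
    - {"slide": [0, 0, 0], "angular": [0, 0, 0], "jaw": 0}

```text
time_s: 33.98
tool_pos: [0.5606, -0.1205, 0.1303]
tool_rot: [-180.0, -0.1, -9.8]
force: [-0.0, -0.1, -3.9]
grip_width: 0.056
grasp_force: 50.0
```

```bash
python3 -c "from h import *;st();plan([(.56,-.12,.13,-9.75,1)])"
```

```text
{'time_s': 33.975, 'qpos': [61.469, 25.087, -63.93, 99.385, 23.832, 70.537, -108.299], 'tool_pos': [0.561, -0.121, 0.13], 'tool_rot': [-179.989, -0.103, -9.817], 'force': [-0.006, -0.097, -3.9], 'wrist_torque': [0.072, 0.087, -0.062], 'grasp_force': 50.0, 'grip_width': 0.056}
->  0.56 -0.12 0.13 -9.75
[-0.0013, -0.0009, 0.0007] [-0.0001, -0.0006, -0.0004]
```

Emit:
step_arm:
  rows:
    - {"slide": [0, 0, 0], "angular": [0, -0.0111, 0], "jaw": 0}
    - {"slide": [0, 0, 0], "angular": [0, 0, 0], "jaw": 0}
    - {"slide": [0, 0, 0], "angular": [0, 0, 0], "jaw": 0}
    - {"slide": [0, 0, 0], "angular": [0, 0, 0], "jaw": 0}
    - {"slide": [0, 0, 0], "angular": [0, 0, 0], "jaw": 0}
    - {"slide": [0, 0, 0], "angular": [0, 0, 0], "jaw": 0}
    - {"slide": [0, 0, 0], "angular": [0, 0, 0], "jaw": 0}

```text
time_s: 34.85
tool_pos: [0.56, -0.1202, 0.1301]
tool_rot: [-180.0, 1.9, -9.8]
force: [-0.5, 0.3, -3.9]
grip_width: 0.0556
grasp_force: 50.0
```

```bash
python3 -c "from h import *;avg(16)"
```

```text
t 35.65 rot [-179.97    1.95   -9.78] ty [-0.003, -0.003, 0.003, -0.009, -0.009, 0.022, 0.001, 0.016, -0.022, 0.033, -0.006, -0.035, 0.015, -0.057, 0.004, 0.034] mean -0.001 sd 0.0229 Fz -4.086 q [59.7, 26.7, -63.0, 97.7, 24.3, 73.1, -108.7]
```

Emit:
step_arm:
  rows:
    - {"slide": [0, 0, 0], "angular": [0, 0.0222, 0], "jaw": 0}
    - {"slide": [0, 0, 0], "angular": [0, 0, 0], "jaw": 0}

```text
time_s: 35.9
tool_pos: [0.5589, -0.1201, 0.13]
tool_rot: [179.9, -2.0, -9.8]
force: [0.0, -0.9, -4.0]
grip_width: 0.0554
grasp_force: 50.0
```

```bash
python3 -c "from h import *;avg(32)"
```

```text
t 37.5 rot [-179.98   -2.05   -9.79] ty [0.113, 0.143, 0.104, 0.089, 0.101, 0.119, 0.108, 0.089, 0.168, 0.166, 0.121, 0.115, 0.151, 0.108, 0.116, 0.128, 0.097, 0.119, 0.131, 0.141, 0.116, 0.111, 0.119, 0.135, 0.068, 0.064, 0.121, 0.107, 0.11, 0.102, 0.083, 0.148] mean 0.116 sd 0.024 Fz -3.953 q [63.3, 23.5, -65.0, 101.2, 23.2, 67.9, -107.8]
```

Emit:
step_arm:
  rows:
    - {"slide": [0, 0, 0], "angular": [0, 0.036, 0], "jaw": 0}
    - {"slide": [0, 0, 0], "angular": [0, 0.036, 0], "jaw": 0}
    - {"slide": [0, 0, 0], "angular": [0, 0.036, 0], "jaw": 0}
    - {"slide": [0, 0, 0], "angular": [0, 0, 0], "jaw": 0}
    - {"slide": [0, 0, 0], "angular": [0, 0, 0], "jaw": 0}

```text
time_s: 38.12
tool_pos: [0.5607, -0.1207, 0.131]
tool_rot: [180.0, -21.5, -9.8]
force: [0.9, 0.2, -3.6]
grip_width: 0.0556
grasp_force: 50.0
```

```bash
python3 -c "from h import *;avg(8)"
```

```text
t 38.525 rot [-179.82  -21.47   -9.76] ty [0.676, 0.744, 0.658, 0.694, 0.733, 0.731, 0.757, 0.741] mean 0.7166 sd 0.0337 Fz -4.16 q [87.9, 1.0, -77.4, 118.2, 0.7, 40.1, -89.5]
```

Emit:
step_arm:
  rows:
    - {"slide": [0, 0, 0], "angular": [0, -0.036, 0], "jaw": 0}
    - {"slide": [0, 0, 0], "angular": [0, -0.036, 0], "jaw": 0}
    - {"slide": [0, 0, 0], "angular": [0, -0.036, 0], "jaw": 0}
    - {"slide": [0, 0, 0], "angular": [0, 0, 0], "jaw": 0}

```text
time_s: 39.02
tool_pos: [0.5615, -0.117, 0.1294]
tool_rot: [-179.5, -2.8, -9.6]
force: [0.4, -0.3, -4.3]
grip_width: 0.0556
grasp_force: 50.0
```

```bash
python3 -c "from h import *;avg(14)"
```

```text
Traceback (most recent call last):
  File "h.py", line 24, in avg
    env.read_camera("wrist");o=env.get_obs();T.append(o["wrist_torque"]);F.append(o["force"])
    ~~~~~~~~~~~~~~~^^^^^^^^^
ValueError: 200 camera calls are used up
```

```bash
cat >> h.py <<'E'
def ty():
    o=env.get_obs();r=Ro.from_euler("xyz",o["tool_rot"],degrees=True).as_matrix()
    print(o["time_s"],np.round(o["tool_rot"],2),"ty",round(float(-r[:,1]@o["wrist_torque"]),3),"Fz",round(o["force"][2],2),np.round(o["qpos"],1).tolist())
E
python3 -c "from h import *;ty()"
```

```text
39.375 [-179.85   -2.82   -9.65] ty 0.059 Fz -4.39 [65.6, 23.6, -67.5, 102.1, 24.0, 67.3, -108.4]
```

Emit:
step_arm:
  rows:
    - {"slide": [0, 0, 0], "angular": [0, 0, 0], "jaw": 0}

```text
time_s: 39.5
tool_pos: [0.5589, -0.1187, 0.1307]
tool_rot: [-179.8, -2.8, -9.6]
force: [-0.2, -0.0, -4.6]
grip_width: 0.0558
grasp_force: 50.0
```

```bash
python3 -c "from h import *;ty()"
```

```text
39.5 [-179.82   -2.81   -9.64] ty 0.043 Fz -4.58 [65.5, 23.7, -67.5, 102.0, 24.0, 67.3, -108.4]
```

Emit:
step_arm:
  rows:
    - {"slide": [0, 0, 0], "angular": [0, 0, 0], "jaw": 0}

```text
time_s: 39.62
tool_pos: [0.5591, -0.1184, 0.1306]
tool_rot: [-179.8, -2.8, -9.6]
force: [-0.2, 0.7, -4.4]
grip_width: 0.0555
grasp_force: 50.0
```

```bash
python3 -c "from h import *;ty()"
```

```text
39.625 [-179.79   -2.8    -9.63] ty 0.083 Fz -4.39 [65.5, 23.7, -67.5, 102.0, 24.0, 67.3, -108.4]
```

Emit:
step_arm:
  rows:
    - {"slide": [0, 0, 0], "angular": [0, 0, 0], "jaw": 0}

```text
time_s: 39.75
tool_pos: [0.5592, -0.1181, 0.1304]
tool_rot: [-179.8, -2.8, -9.6]
force: [-0.0, -0.1, -3.8]
grip_width: 0.0557
grasp_force: 50.0
```

```bash
python3 -c "from h import *;ty()"
```

```text
39.75 [-179.76   -2.78   -9.61] ty 0.081 Fz -3.82 [65.4, 23.8, -67.4, 102.0, 24.0, 67.3, -108.4]
```

Emit:
step_arm:
  rows:
    - {"slide": [0, 0, 0], "angular": [0, 0, 0], "jaw": 0}

```text
time_s: 39.88
tool_pos: [0.5593, -0.118, 0.1303]
tool_rot: [-179.7, -2.8, -9.6]
force: [0.7, -0.2, -3.7]
grip_width: 0.0555
grasp_force: 50.0
```

```bash
python3 -c "from h import *;ty()"
```

```text
39.875 [-179.75   -2.77   -9.59] ty 0.093 Fz -3.69 [65.4, 23.8, -67.4, 102.0, 24.0, 67.3, -108.4]
```

```bash
python3 -c "from h import *;plan([(.608,-.136,.15,11,4)])"
```

```text
->  0.608 -0.136 0.15 11
[0.026, 0.0048, -0.0086] [0.0003, -0.0039, -0.0286]
[0.0253, 0.0071, -0.0089] [0.0003, -0.0039, -0.0286]
[0.0245, 0.0093, -0.0092] [0.0003, -0.0039, -0.0286]
[0.0234, 0.0115, -0.0095] [0.0003, -0.0039, -0.0286]
```

Then one full rock at this spot, reading the moment after each end. First a nose-down swing, back to level, and readings.

Emit:
step_arm:
  rows:
    - {"slide": [0.026, 0.0048, -0.0086], "angular": [0, -0.0039, -0.0286], "jaw": 0}
    - {"slide": [0.0253, 0.007, -0.009], "angular": [0, -0.0039, -0.0286], "jaw": 0}
    - {"slide": [0.0245, 0.0093, -0.009], "angular": [0, -0.0039, -0.0286], "jaw": 0}
    - {"slide": [0.0234, 0.0115, -0.0095], "angular": [0, -0.0039, -0.0286], "jaw": 0}
    - {"slide": [0, 0, 0], "angular": [0, 0, 0], "jaw": 0}

```text
time_s: 40.5
tool_pos: [0.609, -0.136, 0.1498]
tool_rot: [179.8, -0.0, 10.9]
force: [0.1, 0.2, -4.4]
grip_width: 0.0555
grasp_force: 50.0
```

```bash
python3 -c "from h import *;ty();plan([(.608,-.136,.15,11,1)])"
```

```text
40.5 [ 1.7984e+02 -1.0000e-02  1.0930e+01] ty -0.051 Fz -4.38 [58.9, 33.2, -66.7, 90.8, 31.3, 76.8, -90.9]
->  0.608 -0.136 0.15 11
[-0.002, -0.0004, -0.0003] [0.0009, -0.0, -0.0004]
```

Emit:
step_arm:
  rows:
    - {"slide": [0, 0, 0], "angular": [0, -0.04, 0], "jaw": 0}
    - {"slide": [0, 0, 0], "angular": [0, -0.04, 0], "jaw": 0}
    - {"slide": [0, 0, 0], "angular": [0, -0.04, 0], "jaw": 0}
    - {"slide": [0, 0, 0], "angular": [0, 0, 0], "jaw": 0}
    - {"slide": [0, 0, 0], "angular": [0, 0, 0], "jaw": 0}

```text
time_s: 41.12
tool_pos: [0.6078, -0.1358, 0.15]
tool_rot: [179.7, 21.6, 10.9]
force: [-1.1, -0.1, -3.7]
grip_width: 0.0554
grasp_force: 50.0
```

```bash
python3 -c "from h import *;ty()"
```

```text
41.125 [179.74  21.56  10.89] ty -0.711 Fz -3.71 [39.2, 45.3, -56.4, 71.9, 35.9, 102.6, -93.1]
```

Emit:
step_arm:
  rows:
    - {"slide": [0, 0, 0], "angular": [0, 0.04, 0], "jaw": 0}
    - {"slide": [0, 0, 0], "angular": [0, 0.04, 0], "jaw": 0}
    - {"slide": [0, 0, 0], "angular": [0, 0.04, 0], "jaw": 0}
    - {"slide": [0, 0, 0], "angular": [0, 0, 0], "jaw": 0}

```text
time_s: 41.62
tool_pos: [0.6044, -0.1394, 0.1505]
tool_rot: [179.5, 0.2, 10.7]
force: [-0.5, -0.5, -4.5]
grip_width: 0.0557
grasp_force: 50.0
```

```bash
python3 -c "from h import *;ty()"
```

```text
41.625 [179.49   0.23  10.74] ty 0.012 Fz -4.45 [59.2, 32.5, -66.5, 91.3, 31.0, 76.8, -90.7]
```

Emit:
step_arm:
  rows:
    - {"slide": [0, 0, 0], "angular": [0, 0, 0], "jaw": 0}

```text
time_s: 41.75
tool_pos: [0.6077, -0.1371, 0.1507]
tool_rot: [179.7, 0.1, 10.9]
force: [-0.2, 0.1, -4.6]
grip_width: 0.0556
grasp_force: 50.0
```

```bash
python3 -c "from h import *;ty()"
```

```text
41.75 [1.7966e+02 1.0000e-01 1.0890e+01] ty -0.038 Fz -4.65 [58.8, 32.8, -66.4, 90.9, 31.0, 76.8, -90.7]
```

Emit:
step_arm:
  rows:
    - {"slide": [0, 0, 0], "angular": [0, 0, 0], "jaw": 0}

```text
time_s: 41.88
tool_pos: [0.6088, -0.1354, 0.1503]
tool_rot: [179.8, 0.0, 11.0]
force: [0.4, 0.2, -3.8]
grip_width: 0.0556
grasp_force: 50.0
```

```bash
python3 -c "from h import *;ty()"
```

```text
41.875 [1.7978e+02 5.0000e-02 1.1030e+01] ty 0.006 Fz -3.83 [58.6, 33.0, -66.4, 90.8, 31.0, 76.8, -90.7]
```

Emit:
step_arm:
  rows:
    - {"slide": [0, 0, 0], "angular": [0, 0, 0], "jaw": 0}

```text
time_s: 42.0
tool_pos: [0.6088, -0.1349, 0.1499]
tool_rot: [179.8, 0.1, 11.1]
force: [0.1, 0.2, -4.2]
grip_width: 0.0556
grasp_force: 50.0
```

```bash
python3 -c "from h import *;ty()"
```

```text
42.0 [1.7982e+02 6.0000e-02 1.1070e+01] ty -0.006 Fz -4.22 [58.6, 33.0, -66.4, 90.8, 31.0, 76.8, -90.7]
```

Emit:
step_arm:
  rows:
    - {"slide": [0, 0, 0], "angular": [0, 0.03, 0], "jaw": 0}
    - {"slide": [0, 0, 0], "angular": [0, 0.03, 0], "jaw": 0}
    - {"slide": [0, 0, 0], "angular": [0, 0.03, 0], "jaw": 0}
    - {"slide": [0, 0, 0], "angular": [0, 0.03, 0], "jaw": 0}
    - {"slide": [0, 0, 0], "angular": [0, 0, 0], "jaw": 0}
    - {"slide": [0, 0, 0], "angular": [0, 0, 0], "jaw": 0}
    - {"slide": [0, 0, 0], "angular": [0, 0, 0], "jaw": 0}
    - {"slide": [0, 0, 0], "angular": [0, 0, 0], "jaw": 0}
    - {"slide": [0, 0, 0], "angular": [0, 0, 0], "jaw": 0}

```text
time_s: 43.12
tool_pos: [0.6084, -0.1354, 0.1501]
tool_rot: [179.8, -21.5, 11.1]
force: [0.3, 0.3, -3.3]
grip_width: 0.0557
grasp_force: 50.0
```

```bash
python3 -c "from h import *;ty()"
```

```text
43.125 [179.78 -21.55  11.13] ty 0.777 Fz -3.27 [84.1, 20.0, -77.9, 109.1, 16.5, 46.8, -77.7]
```

Emit:
step_arm:
  rows:
    - {"slide": [0, 0, 0], "angular": [0, -0.029, 0], "jaw": 0}
    - {"slide": [0, 0, 0], "angular": [0, -0.029, 0], "jaw": 0}
    - {"slide": [0, 0, 0], "angular": [0, -0.029, 0], "jaw": 0}
    - {"slide": [0, 0, 0], "angular": [0, -0.025, 0], "jaw": 0}
    - {"slide": [0, 0, 0], "angular": [0, 0, 0], "jaw": 0}

```text
time_s: 43.75
tool_pos: [0.6098, -0.1343, 0.1496]
tool_rot: [179.9, -1.5, 11.1]
force: [0.9, 0.0, -4.1]
grip_width: 0.0561
grasp_force: 50.0
```

```bash
python3 -c "from h import *;ty()"
```

```text
43.75 [179.88  -1.49  11.11] ty -0.008 Fz -4.08 [57.6, 29.6, -62.6, 92.1, 27.1, 73.4, -88.0]
```

Emit:
step_arm:
  rows:
    - {"slide": [0, 0, 0], "angular": [0, 0, 0], "jaw": 0}

```text
time_s: 43.88
tool_pos: [0.608, -0.1357, 0.1496]
tool_rot: [179.8, -1.4, 11.0]
force: [-0.1, -0.6, -4.3]
grip_width: 0.0554
grasp_force: 50.0
```

```bash
python3 -c "from h import *;ty()"
```

```text
43.875 [179.8   -1.42  11.02] ty 0.006 Fz -4.29 [57.9, 29.5, -62.6, 92.3, 27.1, 73.4, -88.0]
```

Emit:
step_arm:
  rows:
    - {"slide": [0, 0, 0], "angular": [0, 0, 0], "jaw": 0}

```text
time_s: 44.0
tool_pos: [0.6074, -0.1367, 0.1498]
tool_rot: [179.7, -1.4, 10.9]
force: [-0.5, 0.5, -3.9]
grip_width: 0.0556
grasp_force: 50.0
```

```bash
python3 -c "from h import *;ty()"
```

```text
44.0 [179.74  -1.39  10.95] ty 0.104 Fz -3.9 [58.0, 29.4, -62.6, 92.3, 27.1, 73.5, -88.0]
```

Emit:
step_arm:
  rows:
    - {"slide": [0, 0, 0], "angular": [0, 0, 0], "jaw": 0}

```text
time_s: 44.12
tool_pos: [0.6075, -0.1367, 0.15]
tool_rot: [179.7, -1.4, 10.9]
force: [-0.9, -0.8, -3.9]
grip_width: 0.0562
grasp_force: 50.0
```

```bash
python3 -c "from h import *;ty()"
```

```text
44.125 [179.73  -1.38  10.94] ty -0.024 Fz -3.87 [57.9, 29.4, -62.6, 92.3, 27.1, 73.5, -88.0]
```

Emit:
step_arm:
  rows:
    - {"slide": [0, 0, 0], "angular": [0, 0, 0], "jaw": 0}

```text
time_s: 44.25
tool_pos: [0.6077, -0.1365, 0.15]
tool_rot: [179.7, -1.4, 11.0]
force: [0.6, -0.2, -4.0]
grip_width: 0.0561
grasp_force: 50.0
```

```bash
python3 -c "from h import *;ty()"
```

```text
44.25 [179.73  -1.38  10.97] ty 0.008 Fz -4.04 [57.9, 29.4, -62.6, 92.3, 27.1, 73.5, -88.0]
```

Emit:
step_arm:
  rows:
    - {"slide": [0, 0, 0], "angular": [0, 0, 0], "jaw": 0}

```text
time_s: 44.38
tool_pos: [0.6079, -0.1362, 0.15]
tool_rot: [179.7, -1.4, 11.0]
force: [0.2, -0.9, -4.6]
grip_width: 0.0557
grasp_force: 50.0
```

```bash
python3 -c "from h import *;ty()"
```

```text
44.375 [179.75  -1.38  10.99] ty 0.091 Fz -4.62 [57.9, 29.4, -62.6, 92.3, 27.1, 73.5, -88.0]
```

Emit:
step_arm:
  rows:
    - {"slide": [0, 0, 0], "angular": [0, -0.032, 0], "jaw": 0}
    - {"slide": [0, 0, 0], "angular": [0, -0.032, 0], "jaw": 0}
    - {"slide": [0, 0, 0], "angular": [0, -0.032, 0], "jaw": 0}
    - {"slide": [0, 0, 0], "angular": [0, -0.032, 0], "jaw": 0}
    - {"slide": [0, 0, 0], "angular": [0, 0, 0], "jaw": 0}
    - {"slide": [0, 0, 0], "angular": [0, 0, 0], "jaw": 0}
    - {"slide": [0, 0, 0], "angular": [0, 0, 0], "jaw": 0}
    - {"slide": [0, 0, 0], "angular": [0, 0, 0], "jaw": 0}
    - {"slide": [0, 0, 0], "angular": [0, 0, 0], "jaw": 0}

```text
time_s: 45.5
tool_pos: [0.6078, -0.1365, 0.1504]
tool_rot: [179.7, 21.6, 10.9]
force: [0.2, 0.7, -4.0]
grip_width: 0.0557
grasp_force: 50.0
```

```bash
python3 -c "from h import *;ty()"
```

```text
45.5 [179.71  21.63  10.86] ty -0.646 Fz -3.99 [37.5, 43.7, -52.6, 71.9, 33.5, 101.6, -91.6]
```

Emit:
step_arm:
  rows:
    - {"slide": [0, 0, 0], "angular": [0, 0.032, 0], "jaw": 0}
    - {"slide": [0, 0, 0], "angular": [0, 0.032, 0], "jaw": 0}
    - {"slide": [0, 0, 0], "angular": [0, 0.032, 0], "jaw": 0}
    - {"slide": [0, 0, 0], "angular": [0, 0.032, 0], "jaw": 0}
    - {"slide": [0, 0, 0], "angular": [0, 0, 0], "jaw": 0}

```text
time_s: 46.12
tool_pos: [0.6056, -0.1378, 0.15]
tool_rot: [179.6, -1.2, 10.9]
force: [0.5, -1.0, -4.9]
grip_width: 0.0555
grasp_force: 50.0
```

```bash
python3 -c "from h import *;ty()"
```

```text
46.125 [179.62  -1.2   10.88] ty 0.122 Fz -4.89 [58.1, 29.3, -62.6, 92.4, 27.1, 73.6, -88.0]
```

Emit:
step_arm:
  rows:
    - {"slide": [0, 0, 0], "angular": [0, 0, 0], "jaw": 0}

```text
time_s: 46.25
tool_pos: [0.608, -0.1363, 0.1502]
tool_rot: [179.7, -1.3, 11.0]
force: [1.2, 0.4, -3.8]
grip_width: 0.0554
grasp_force: 50.0
```

```bash
python3 -c "from h import *;ty()"
```

```text
46.25 [179.74  -1.31  10.98] ty 0.027 Fz -3.82 [57.8, 29.5, -62.6, 92.2, 27.1, 73.6, -88.0]
```

Emit:
step_arm:
  rows:
    - {"slide": [0, 0, 0], "angular": [0, 0, 0], "jaw": 0}

```text
time_s: 46.38
tool_pos: [0.6087, -0.1353, 0.15]
tool_rot: [179.8, -1.4, 11.1]
force: [-0.2, 0.9, -4.8]
grip_width: 0.0559
grasp_force: 50.0
```

```bash
python3 -c "from h import *;ty()"
```

```text
46.375 [179.81  -1.36  11.05] ty 0.0 Fz -4.82 [57.7, 29.6, -62.6, 92.1, 27.1, 73.6, -88.0]
```

Emit:
step_arm:
  rows:
    - {"slide": [0, 0, 0], "angular": [0, 0, 0], "jaw": 0}

```text
time_s: 46.5
tool_pos: [0.6085, -0.1352, 0.1498]
tool_rot: [179.8, -1.4, 11.1]
force: [-0.5, 0.2, -4.4]
grip_width: 0.0558
grasp_force: 50.0
```

```bash
python3 -c "from h import *;ty()"
```

```text
46.5 [179.82  -1.36  11.07] ty 0.054 Fz -4.4 [57.7, 29.6, -62.6, 92.2, 27.1, 73.6, -88.0]
```

Emit:
step_arm:
  rows:
    - {"slide": [0, 0, 0], "angular": [0, 0, 0], "jaw": 0}

```text
time_s: 46.62
tool_pos: [0.6083, -0.1354, 0.1498]
tool_rot: [179.8, -1.4, 11.1]
force: [-0.7, 0.6, -3.6]
grip_width: 0.0554
grasp_force: 50.0
```

```bash
python3 -c "from h import *;ty()"
```

```text
46.625 [179.8   -1.37  11.05] ty 0.009 Fz -3.61 [57.8, 29.5, -62.6, 92.2, 27.1, 73.5, -88.0]
```

Emit:
step_arm:
  rows:
    - {"slide": [0, 0, 0], "angular": [0, 0, 0], "jaw": 0}

```text
time_s: 46.75
tool_pos: [0.6081, -0.1357, 0.1498]
tool_rot: [179.8, -1.4, 11.0]
force: [-0.0, -0.9, -4.7]
grip_width: 0.0555
grasp_force: 50.0
```

```bash
python3 -c "from h import *;ty()"
```

```text
46.75 [179.78  -1.37  11.02] ty 0.1 Fz -4.73 [57.8, 29.5, -62.6, 92.2, 27.1, 73.5, -88.0]
```

```bash
cat >> h.py <<'E'
def ef():
    o=env.get_obs();print(o["time_s"],np.round(o["tool_rot"],2),"eff",np.round(o["effort"],3).tolist(),"q",np.round(o["qpos"],2).tolist(),"v",np.round(o["joint_velocities"],2).tolist())
E
python3 -c "from h import *;ef()"
```

```text
46.75 [179.78  -1.37  11.02] eff [-0.083, -42.616, -14.756, -29.532, -0.001, -0.233, -0.001] q [57.8, 29.51, -62.6, 92.23, 27.11, 73.53, -87.98] v [0.24, -0.17, 0.0, 0.2, -0.01, -0.09, 0.09]
```

Emit:
step_arm:
  rows:
    - {"slide": [0, 0, 0], "angular": [0, 0, 0], "jaw": 0}

```text
time_s: 46.88
tool_pos: [0.608, -0.1359, 0.1499]
tool_rot: [179.8, -1.4, 11.0]
force: [0.4, 0.0, -3.6]
grip_width: 0.0556
grasp_force: 50.0
```

```bash
python3 -c "from h import *;ef()"
```

```text
46.875 [179.77  -1.37  11.01] eff [-0.071, -42.599, -14.748, -29.52, -0.001, -0.233, -0.001] q [57.82, 29.49, -62.6, 92.24, 27.11, 73.53, -87.98] v [0.11, -0.03, -0.02, 0.11, 0.06, -0.11, 0.09]
```

Emit:
step_arm:
  rows:
    - {"slide": [0, 0, 0], "angular": [0, 0, 0], "jaw": 0}

```text
time_s: 47.0
tool_pos: [0.608, -0.136, 0.1499]
tool_rot: [179.8, -1.4, 11.0]
force: [-0.4, 0.1, -4.8]
grip_width: 0.0558
grasp_force: 50.0
```

```bash
python3 -c "from h import *;ef()"
```

```text
47.0 [179.76  -1.37  11.  ] eff [-0.043, -42.605, -14.738, -29.516, 0.001, -0.233, -0.001] q [57.84, 29.48, -62.6, 92.25, 27.1, 73.53, -87.98] v [0.15, -0.06, -0.07, -0.06, -0.07, 0.01, -0.03]
```

Emit:
step_arm:
  rows:
    - {"slide": [0, 0, 0], "angular": [0, 0.05, 0], "jaw": 0}

```text
time_s: 47.12
tool_pos: [0.6113, -0.1315, 0.1508]
tool_rot: [179.9, -10.8, 11.4]
force: [0.1, 0.7, -1.7]
grip_width: 0.0555
grasp_force: 50.0
```

```bash
python3 -c "from h import *;ef()"
```

```text
47.125 [179.93 -10.77  11.37] eff [-11.318, -28.494, -10.526, -31.683, 0.824, 1.081, -0.73] q [67.79, 24.38, -67.89, 99.85, 22.63, 61.28, -84.1] v [86.94, -44.35, -42.47, 64.32, -35.31, -98.24, 30.97]
```

Emit:
step_arm:
  rows:
    - {"slide": [0, 0, 0], "angular": [0, 0, 0], "jaw": 0}

```text
time_s: 47.25
tool_pos: [0.6037, -0.1391, 0.1478]
tool_rot: [179.7, -10.0, 10.8]
force: [-0.1, -1.0, -3.9]
grip_width: 0.0558
grasp_force: 50.0
```

```bash
python3 -c "from h import *;ef()"
```

```text
47.25 [179.67  -9.98  10.81] eff [-0.403, -35.658, -14.997, -29.888, -0.619, -1.971, 0.217] q [68.38, 24.16, -67.77, 100.24, 22.82, 61.7, -84.23] v [-4.42, 1.76, 1.26, -5.82, 1.47, 2.8, -1.31]
```

Emit:
step_arm:
  rows:
    - {"slide": [0, 0, 0], "angular": [0, 0, 0], "jaw": 0}

```text
time_s: 47.38
tool_pos: [0.6086, -0.1368, 0.1509]
tool_rot: [179.7, -10.4, 11.0]
force: [0.3, 0.1, -4.2]
grip_width: 0.0554
grasp_force: 50.0
```

```bash
python3 -c "from h import *;ef()"
```

```text
47.375 [179.7  -10.35  10.98] eff [1.152, -34.342, -12.627, -29.474, -0.059, -0.987, -0.005] q [67.98, 24.3, -67.75, 99.78, 22.83, 61.7, -84.25] v [-2.0, 0.53, -0.24, -1.6, -0.35, -0.7, 0.2]
```

Emit:
step_arm:
  rows:
    - {"slide": [0, 0, 0], "angular": [0, 0, 0], "jaw": 0}

```text
time_s: 47.5
tool_pos: [0.6096, -0.1351, 0.1511]
tool_rot: [179.8, -10.4, 11.1]
force: [0.4, -0.1, -3.6]
grip_width: 0.0554
grasp_force: 50.0
```

```bash
python3 -c "from h import *;ef()"
```

```text
47.5 [179.77 -10.44  11.11] eff [0.605, -34.543, -12.896, -30.647, -0.046, -1.175, -0.01] q [67.85, 24.35, -67.77, 99.74, 22.79, 61.66, -84.23] v [-0.27, 0.25, -0.06, 0.42, -0.22, -0.24, 0.08]
```

Emit:
step_arm:
  rows:
    - {"slide": [0, 0, 0], "angular": [0, 0, 0], "jaw": 0}

```text
time_s: 47.62
tool_pos: [0.6092, -0.1348, 0.1506]
tool_rot: [179.8, -10.4, 11.1]
force: [0.7, -0.3, -2.7]
grip_width: 0.0557
grasp_force: 50.0
```

```bash
python3 -c "from h import *;ef()"
```

```text
47.625 [179.78 -10.43  11.14] eff [0.188, -34.415, -13.017, -30.806, -0.077, -1.161, -0.01] q [67.87, 24.34, -67.77, 99.81, 22.78, 61.61, -84.21] v [0.36, -0.17, -0.12, 0.59, -0.07, -0.12, 0.07]
```

Emit:
step_arm:
  rows:
    - {"slide": [0, 0, 0], "angular": [0, 0, 0], "jaw": 0}

```text
time_s: 47.75
tool_pos: [0.6086, -0.1352, 0.1501]
tool_rot: [179.8, -10.4, 11.1]
force: [1.0, 0.8, -4.2]
grip_width: 0.0555
grasp_force: 50.0
```

```bash
python3 -c "from h import *;ef()"
```

```text
47.75 [179.78 -10.39  11.11] eff [-0.058, -34.354, -13.116, -30.832, -0.096, -1.184, -0.008] q [67.93, 24.32, -67.78, 99.88, 22.77, 61.59, -84.21] v [0.52, -0.17, -0.03, 0.41, -0.04, -0.08, 0.14]
```

Emit:
step_arm:
  rows:
    - {"slide": [0, 0, 0], "angular": [0, -0.05, 0], "jaw": 0}
    - {"slide": [0, 0, 0], "angular": [0, 0, 0], "jaw": 0}
    - {"slide": [0, 0, 0], "angular": [0, 0, 0], "jaw": 0}

```text
time_s: 48.12
tool_pos: [0.6084, -0.1352, 0.1499]
tool_rot: [179.8, -1.5, 11.1]
force: [-1.1, 1.3, -3.6]
grip_width: 0.0556
grasp_force: 50.0
```

```bash
python3 -c "from h import *;ef()"
```

```text
48.125 [179.79  -1.47  11.08] eff [-1.256, -42.066, -14.887, -29.79, -0.074, -0.264, -0.004] q [57.73, 29.35, -62.44, 92.3, 26.91, 73.36, -87.84] v [2.35, -0.93, -0.11, 0.96, 0.28, 0.41, -0.1]
```

Emit:
step_arm:
  rows:
    - {"slide": [0, 0, 0], "angular": [0, -0.015, 0], "jaw": 0}
    - {"slide": [0, 0, 0], "angular": [0, -0.012, 0], "jaw": 0}
    - {"slide": [0, 0, 0], "angular": [0, 0, 0], "jaw": 0}

```text
time_s: 48.5
tool_pos: [0.6079, -0.1369, 0.15]
tool_rot: [179.8, 3.4, 10.9]
force: [0.5, -0.2, -4.4]
grip_width: 0.0559
grasp_force: 50.0
```

```bash
python3 -c "from h import *;ef()"
```

```text
48.5 [179.75   3.4   10.9 ] eff [-0.367, -46.367, -15.148, -29.071, 0.078, 0.442, -0.03] q [52.98, 32.26, -60.04, 88.07, 28.73, 79.62, -89.23] v [0.58, -0.65, -0.31, 0.78, -0.3, -0.31, 0.13]
```

Emit:
step_arm:
  rows:
    - {"slide": [0, 0, 0], "angular": [0, 0, 0], "jaw": 0}

```text
time_s: 48.62
tool_pos: [0.6075, -0.1369, 0.1501]
tool_rot: [179.7, 3.4, 10.9]
force: [0.4, -0.3, -5.0]
grip_width: 0.0555
grasp_force: 50.0
```

```bash
python3 -c "from h import *;ef()"
```

```text
48.625 [179.73   3.43  10.91] eff [-0.174, -46.593, -15.295, -28.871, 0.007, 0.307, 0.005] q [52.99, 32.23, -60.05, 88.11, 28.74, 79.65, -89.24] v [-0.21, -0.13, 0.06, -0.08, 0.08, 0.27, -0.07]
```

Emit:
step_arm:
  rows:
    - {"slide": [0, 0, 0], "angular": [0, 0, 0], "jaw": 0}

```text
time_s: 48.75
tool_pos: [0.6076, -0.1366, 0.1501]
tool_rot: [179.7, 3.5, 10.9]
force: [1.0, -0.2, -3.4]
grip_width: 0.0553
grasp_force: 50.0
```

```bash
python3 -c "from h import *;ef()"
```

```text
48.75 [179.73   3.46  10.93] eff [0.013, -46.759, -15.297, -28.774, 0.007, 0.321, 0.004] q [52.94, 32.25, -60.04, 88.09, 28.75, 79.68, -89.25] v [-0.5, 0.23, 0.15, -0.31, 0.0, 0.25, -0.2]
```

Emit:
step_arm:
  rows:
    - {"slide": [0, 0, 0], "angular": [0, 0, 0], "jaw": 0}

```text
time_s: 48.88
tool_pos: [0.6078, -0.1363, 0.15]
tool_rot: [179.7, 3.5, 11.0]
force: [-0.4, -0.2, -4.9]
grip_width: 0.0554
grasp_force: 50.0
```

```bash
python3 -c "from h import *;ef()"
```

```text
48.875 [179.74   3.47  10.96] eff [0.099, -46.857, -15.29, -28.765, 0.012, 0.327, 0.003] q [52.89, 32.27, -60.03, 88.05, 28.75, 79.7, -89.26] v [-0.52, 0.23, 0.04, -0.17, 0.15, 0.14, 0.07]
```

Emit:
step_arm:
  rows:
    - {"slide": [0, 0, 0], "angular": [0, 0, 0], "jaw": 0}

```text
time_s: 49.0
tool_pos: [0.6079, -0.1361, 0.15]
tool_rot: [179.8, 3.5, 11.0]
force: [1.0, 0.1, -3.6]
grip_width: 0.0559
grasp_force: 50.0
```

```bash
python3 -c "from h import *;ef()"
```

```text
49.0 [179.75   3.48  10.98] eff [0.1, -46.9, -15.299, -28.778, 0.012, 0.324, 0.003] q [52.85, 32.3, -60.02, 88.03, 28.76, 79.71, -89.26] v [-0.27, 0.18, 0.05, -0.04, 0.14, 0.0, -0.01]
```

Emit:
step_arm:
  rows:
    - {"slide": [0, 0, 0], "angular": [0, 0, 0], "jaw": 0}

```text
time_s: 49.12
tool_pos: [0.608, -0.1359, 0.1499]
tool_rot: [179.8, 3.5, 11.0]
force: [0.3, 0.1, -4.2]
grip_width: 0.0555
grasp_force: 50.0
```

```bash
python3 -c "from h import *;ef()"
```

```text
49.125 [179.76   3.48  10.99] eff [0.066, -46.909, -15.313, -28.791, 0.01, 0.317, 0.002] q [52.83, 32.31, -60.01, 88.02, 28.76, 79.72, -89.26] v [-0.08, 0.12, 0.01, -0.04, -0.0, -0.06, -0.09]
```

Emit:
step_arm:
  rows:
    - {"slide": [0, 0, 0], "angular": [0, 0, 0], "jaw": 0}

```text
time_s: 49.25
tool_pos: [0.608, -0.1359, 0.1499]
tool_rot: [179.8, 3.5, 11.0]
force: [0.4, -0.5, -4.1]
grip_width: 0.0559
grasp_force: 50.0
```

```bash
python3 -c "from h import *;ef()"
```

```text
49.25 [179.76   3.48  10.99] eff [0.032, -46.903, -15.325, -28.8, 0.007, 0.308, 0.002] q [52.82, 32.32, -60.01, 88.01, 28.76, 79.72, -89.26] v [-0.04, 0.04, 0.04, -0.01, -0.08, 0.02, 0.01]
```

Emit:
step_arm:
  rows:
    - {"slide": [0, 0, 0], "angular": [0, -0.04, 0], "jaw": 0}
    - {"slide": [0, 0, 0], "angular": [0, -0.04, 0], "jaw": 0}
    - {"slide": [0, 0, 0], "angular": [0, 0, 0], "jaw": 0}
    - {"slide": [0, 0, 0], "angular": [0, 0, 0], "jaw": 0}
    - {"slide": [0, 0, 0], "angular": [0, 0, 0], "jaw": 0}
    - {"slide": [0, 0, 0], "angular": [0, 0, 0], "jaw": 0}

```text
time_s: 50.0
tool_pos: [0.6076, -0.1369, 0.1508]
tool_rot: [179.7, 17.8, 10.8]
force: [-0.3, -0.5, -4.6]
grip_width: 0.0561
grasp_force: 50.0
```

```bash
python3 -c "from h import *;ef()"
```

```text
50.0 [179.67  17.81  10.83] eff [-0.158, -58.077, -16.177, -26.476, -0.051, 1.865, 0.013] q [40.42, 41.15, -53.91, 75.3, 32.64, 97.22, -91.37] v [-0.32, 0.3, 0.1, -0.28, 0.01, 0.19, -0.0]
```

Emit:
step_arm:
  rows:
    - {"slide": [0, 0, 0], "angular": [0, 0.04, 0], "jaw": 0}
    - {"slide": [0, 0, 0], "angular": [0, 0.04, 0], "jaw": 0}
    - {"slide": [0, 0, 0], "angular": [0, 0, 0], "jaw": 0}
    - {"slide": [0, 0, 0], "angular": [0, 0, 0], "jaw": 0}
    - {"slide": [0, 0, 0], "angular": [0, 0, 0], "jaw": 0}

```text
time_s: 50.62
tool_pos: [0.6088, -0.1353, 0.15]
tool_rot: [179.8, 3.5, 11.0]
force: [-0.1, 0.4, -4.3]
grip_width: 0.0557
grasp_force: 50.0
```

```bash
python3 -c "from h import *;ef()"
```

```text
50.625 [179.8    3.49  11.03] eff [0.53, -47.32, -15.243, -28.754, 0.04, 0.348, -0.001] q [52.71, 32.42, -60.01, 87.89, 28.79, 79.79, -89.29] v [-0.28, 0.23, -0.05, 0.12, -0.12, -0.26, 0.1]
```

Emit:
step_arm:
  rows:
    - {"slide": [0, 0, 0], "angular": [0, 0, 0], "jaw": 0}
    - {"slide": [0, 0, 0], "angular": [0, 0, 0], "jaw": 0}

```text
time_s: 50.88
tool_pos: [0.6084, -0.1353, 0.1497]
tool_rot: [179.8, 3.5, 11.0]
force: [-1.0, -0.4, -4.5]
grip_width: 0.0557
grasp_force: 50.0
```

```bash
python3 -c "from h import *;ef();plan([(.56,-.12,.12,-9.75,5)])"
```

```text
50.875 [179.8    3.5   11.03] eff [-0.01, -46.934, -15.352, -28.852, 0.007, 0.294, 0.001] q [52.75, 32.4, -60.03, 87.97, 28.79, 79.75, -89.28] v [0.39, -0.19, -0.03, 0.22, 0.02, -0.12, 0.08]
->  0.56 -0.12 0.12 -9.75
[-0.0171, -0.0098, 0.0129] [0.0009, 0.0038, 0.0231]
[-0.0179, -0.0085, 0.0127] [0.0009, 0.0038, 0.0231]
[-0.0186, -0.0071, 0.0125] [0.0009, 0.0038, 0.0231]
[-0.0192, -0.0057, 0.0123] [0.0009, 0.0038, 0.0231]
[-0.0197, -0.0042, 0.0121] [0.0009, 0.0038, 0.0231]
```

```bash
python3 -c "from h import *;plan([(.4395,-.0998,.12,-9.78,6)])"
```

```text
->  0.4395 -0.0998 0.12 -9.78
[-0.0523, -0.0224, 0.013] [0.0008, 0.0032, 0.0193]
[-0.0537, -0.0192, 0.0126] [0.0008, 0.0032, 0.0193]
[-0.0549, -0.0159, 0.0121] [0.0008, 0.0032, 0.0193]
[-0.0558, -0.0125, 0.0115] [0.0008, 0.0032, 0.0193]
[-0.0566, -0.0091, 0.011] [0.0008, 0.0032, 0.0193]
[-0.0572, -0.0056, 0.0105] [0.0008, 0.0032, 0.0193]
```

Emit:
step_arm:
  rows:
    - {"slide": [-0.0523, -0.0224, 0.013], "angular": [0.0006, 0.0032, 0.0193], "jaw": 0}
    - {"slide": [-0.0537, -0.0192, 0.0126], "angular": [0.0006, 0.0032, 0.0193], "jaw": 0}
    - {"slide": [-0.055, -0.016, 0.0121], "angular": [0.0006, 0.0032, 0.0193], "jaw": 0}
    - {"slide": [-0.056, -0.0125, 0.0115], "angular": [0.0006, 0.0032, 0.0193], "jaw": 0}
    - {"slide": [-0.0566, -0.009, 0.011], "angular": [0.0006, 0.0032, 0.0193], "jaw": 0}
    - {"slide": [-0.0572, -0.0056, 0.0105], "angular": [0.0006, 0.0032, 0.0193], "jaw": 0}
    - {"slide": [0, 0, 0], "angular": [0, 0, 0], "jaw": 0}
    - {"slide": [0, 0, 0], "angular": [0, 0, 0], "jaw": 0}

```text
time_s: 51.88
tool_pos: [0.4398, -0.1006, 0.1206]
tool_rot: [179.7, -0.2, -9.8]
force: [-0.4, -0.5, -4.6]
grip_width: 0.0558
grasp_force: 50.0
```

```bash
python3 -c "from h import *;st();plan([(.4395,-.0998,.0106,-9.78,1)])"
```

```text
{'time_s': 51.875, 'qpos': [80.531, 1.569, -70.715, 115.816, 1.967, 63.501, -90.857], 'tool_pos': [0.44, -0.101, 0.121], 'tool_rot': [179.72, -0.179, -9.806], 'force': [-0.352, -0.466, -4.59], 'wrist_torque': [0.022, 0.023, -0.007], 'grasp_force': 50.0, 'grip_width': 0.056}
->  0.4395 -0.0998 0.0106 -9.78
[-0.0015, -0.0026, 0.2201] [0.0016, -0.001, -0.0001]
```

Emit:
step_arm:
  rows:
    - {"slide": [-0.0005, -0.001, 0.05], "angular": [0.001, -0.0005, 0], "jaw": 0}
    - {"slide": [0, 0, 0.08], "angular": [0, 0, 0], "jaw": 0}
    - {"slide": [0, 0, 0.06], "angular": [0, 0, 0], "jaw": 0}
    - {"slide": [0, 0, 0.02], "angular": [0, 0, 0], "jaw": 0}
    - {"slide": [0, 0, 0.005], "angular": [0, 0, 0], "jaw": 0}
    - {"slide": [0, 0, 0.002], "angular": [0, 0, 0], "jaw": 0}
    - {"slide": [0, 0, 0], "angular": [0, 0, 0], "jaw": 0}

```text
time_s: 52.75
tool_pos: [0.4397, -0.1004, 0.0125]
tool_rot: [179.9, -0.1, -9.9]
force: [0.4, -0.5, -4.2]
grip_width: 0.0555
grasp_force: 50.0
```

```bash
python3 -c "from h import *;st();plan([(.4395,-.0998,.0106,-9.78,1)])"
```

```text
{'time_s': 52.75, 'qpos': [69.407, 17.612, -64.79, 121.413, 20.285, 52.568, -106.808], 'tool_pos': [0.44, -0.1, 0.012], 'tool_rot': [179.916, -0.106, -9.867], 'force': [0.445, -0.545, -4.211], 'wrist_torque': [0.068, 0.017, 0.019], 'grasp_force': 50.0, 'grip_width': 0.056}
->  0.4395 -0.0998 0.0106 -9.78
[-0.0007, -0.0012, 0.0037] [0.0005, -0.0006, -0.0005]
```

Emit:
step_arm:
  rows:
    - {"slide": [0, 0, 0.002], "angular": [0, 0, 0], "jaw": 0}
    - {"slide": [0, 0, 0.0015], "angular": [0, 0, 0], "jaw": 0}
    - {"slide": [0, 0, 0], "angular": [0, 0, 0], "jaw": 0}

```text
time_s: 53.12
tool_pos: [0.4392, -0.1004, 0.0106]
tool_rot: [179.9, -0.0, -9.9]
force: [-3.2, -0.9, 3.4]
grip_width: 0.0557
grasp_force: 50.0
```

Landed. Release and rise, then go over to the left case.

Emit:
step_arm:
  rows:
    - {"slide": [0, 0, 0], "angular": [0, 0, 0], "jaw": 1}
    - {"slide": [0, 0, 0], "angular": [0, 0, 0], "jaw": 1}
    - {"slide": [0, 0, 0], "angular": [0, 0, 0], "jaw": 1}
    - {"slide": [0, 0, -0.05], "angular": [0, 0, 0], "jaw": 1}
    - {"slide": [0, 0, -0.1], "angular": [0, 0, 0], "jaw": 1}
    - {"slide": [0, 0, -0.07], "angular": [0, 0, 0], "jaw": 1}

```text
time_s: 53.88
tool_pos: [0.4395, -0.0995, 0.1212]
tool_rot: [-180.0, -0.1, -9.8]
force: [-0.8, -1.2, -0.5]
grip_width: 0.0868
grasp_force: 0.0
```

```bash
python3 -c "from h import *;st();plan([(.489,.1497,.12,-12.7,5)])"
```

```text
{'time_s': 53.875, 'qpos': [84.208, 2.045, -74.435, 115.689, 2.189, 63.725, -90.978], 'tool_pos': [0.44, -0.099, 0.121], 'tool_rot': [-179.993, -0.054, -9.793], 'force': [-0.83, -1.207, -0.5], 'wrist_torque': [0.037, 0.05, 0.036], 'grasp_force': 0.0, 'grip_width': 0.087}
->  0.489 0.1497 0.12 -12.7
[0.0025, -0.1016, 0.0005] [-0.0, -0.0001, 0.0032]
[0.0015, -0.1016, 0.0005] [-0.0, -0.0001, 0.0032]
[0.0005, -0.1016, 0.0005] [-0.0, -0.0001, 0.0032]
[-0.0005, -0.1016, 0.0005] [-0.0, -0.0001, 0.0032]
[-0.0016, -0.1016, 0.0005] [-0.0, -0.0001, 0.0032]
```

Emit:
step_arm:
  rows:
    - {"slide": [0.0025, -0.085, 0], "angular": [0, 0, 0.0027], "jaw": 1}
    - {"slide": [0.0015, -0.085, 0], "angular": [0, 0, 0.0027], "jaw": 1}
    - {"slide": [0.0005, -0.085, 0], "angular": [0, 0, 0.0027], "jaw": 1}
    - {"slide": [0, -0.085, 0], "angular": [0, 0, 0.0027], "jaw": 1}
    - {"slide": [-0.0005, -0.085, 0], "angular": [0, 0, 0.0027], "jaw": 1}
    - {"slide": [-0.0016, -0.083, 0], "angular": [0, 0, 0.0027], "jaw": 1}
    - {"slide": [0, 0, 0], "angular": [0, 0, 0], "jaw": 1}
    - {"slide": [0, 0, 0], "angular": [0, 0, 0], "jaw": 1}

```text
time_s: 54.88
tool_pos: [0.4886, 0.1488, 0.1194]
tool_rot: [179.9, 0.0, -12.7]
force: [0.7, -0.7, 0.3]
grip_width: 0.0872
grasp_force: 0.0
```

```bash
python3 -c "from h import *;st();plan([(.489,.1497,.0113,-12.7,1)])"
```

```text
{'time_s': 54.875, 'qpos': [42.738, 18.261, -70.871, 108.234, 18.822, 66.815, -137.602], 'tool_pos': [0.489, 0.149, 0.119], 'tool_rot': [179.939, 0.024, -12.743], 'force': [0.672, -0.688, 0.324], 'wrist_torque': [0.037, 0.002, -0.006], 'grasp_force': 0.0, 'grip_width': 0.087}
->  0.489 0.1497 0.0113 -12.7
[0.0006, -0.0022, 0.2162] [0.0003, 0.0001, -0.0002]
```

Emit:
step_arm:
  rows:
    - {"slide": [0, -0.001, 0.06], "angular": [0, 0, 0], "jaw": 1}
    - {"slide": [0, 0, 0.08], "angular": [0, 0, 0], "jaw": 1}
    - {"slide": [0, 0, 0.054], "angular": [0, 0, 0], "jaw": 1}
    - {"slide": [0, 0, 0.022], "angular": [0, 0, 0], "jaw": 1}
    - {"slide": [0, 0, 0], "angular": [0, 0, 0], "jaw": 1}
    - {"slide": [0, 0, 0], "angular": [0, 0, 0], "jaw": 0}
    - {"slide": [0, 0, 0], "angular": [0, 0, 0], "jaw": 0}
    - {"slide": [0, 0, 0], "angular": [0, 0, 0], "jaw": 0}
    - {"slide": [0, 0, 0], "angular": [0, 0, 0], "jaw": 0}
  newtons: 50

```text
time_s: 56.0
tool_pos: [0.489, 0.1496, 0.0119]
tool_rot: [180.0, -0.0, -12.8]
force: [-0.5, -1.5, 1.2]
grip_width: 0.0558
grasp_force: 50.0
```

```bash
python3 -c "from h import *;st();p=[(.489,.149,.12,-12.7,3),(.608,-.136,.15,11,6)];plan(p)"
```

```text
{'time_s': 56.0, 'qpos': [33.797, 27.07, -62.381, 113.457, 28.872, 56.78, -145.34], 'tool_pos': [0.489, 0.15, 0.012], 'tool_rot': [179.967, -0.031, -12.767], 'force': [-0.532, -1.539, 1.187], 'wrist_torque': [0.086, 0.153, 0.039], 'grasp_force': 50.014, 'grip_width': 0.056}
->  0.489 0.149 0.12 -12.7
[0.0001, 0.0004, -0.072] [0.0001, -0.0001, -0.0001]
[0.0001, 0.0004, -0.072] [0.0001, -0.0001, -0.0001]
[0.0001, 0.0004, -0.0721] [0.0001, -0.0001, -0.0001]
->  0.608 -0.136 0.15 11
[0.0596, 0.084, -0.01] [0.0, 0.0, -0.0219]
[0.0537, 0.0879, -0.01] [0.0, 0.0, -0.0219]
[0.0475, 0.0913, -0.01] [0.0, 0.0, -0.0219]
[0.0411, 0.0944, -0.01] [0.0, 0.0, -0.0219]
[0.0345, 0.097, -0.01] [0.0, 0.0, -0.0219]
[0.0277, 0.0992, -0.01] [0.0, 0.0, -0.0219]
```

Emit:
step_arm:
  rows:
    - {"slide": [0, 0, -0.03], "angular": [0, 0, 0], "jaw": 0}
    - {"slide": [0, 0, -0.07], "angular": [0, 0, 0], "jaw": 0}
    - {"slide": [0, 0, -0.08], "angular": [0, 0, 0], "jaw": 0}
    - {"slide": [0, 0, -0.036], "angular": [0, 0, 0], "jaw": 0}
    - {"slide": [0.0596, 0.084, -0.01], "angular": [0, 0, -0.0219], "jaw": 0}
    - {"slide": [0.0537, 0.088, -0.01], "angular": [0, 0, -0.0219], "jaw": 0}
    - {"slide": [0.0475, 0.0913, -0.01], "angular": [0, 0, -0.0219], "jaw": 0}
    - {"slide": [0.041, 0.0944, -0.01], "angular": [0, 0, -0.0219], "jaw": 0}
    - {"slide": [0.0345, 0.097, -0.01], "angular": [0, 0, -0.0219], "jaw": 0}
    - {"slide": [0.0277, 0.099, -0.01], "angular": [0, 0, -0.0219], "jaw": 0}

```text
time_s: 57.25
tool_pos: [0.6072, -0.1374, 0.1491]
tool_rot: [-180.0, 0.1, 11.0]
force: [0.4, 0.1, -2.9]
grip_width: 0.0557
grasp_force: 50.0
```

Emit:
step_arm:
  rows:
    - {"slide": [0, 0, 0], "angular": [0, 0.022, 0], "jaw": 0}
    - {"slide": [0, 0, 0], "angular": [0, 0, 0], "jaw": 0}
    - {"slide": [0, 0, 0], "angular": [0, 0, 0], "jaw": 0}
    - {"slide": [0, 0, 0], "angular": [0, 0, 0], "jaw": 0}
    - {"slide": [0, 0, 0], "angular": [0, 0, 0], "jaw": 0}

```text
time_s: 57.88
tool_pos: [0.6076, -0.1347, 0.1499]
tool_rot: [180.0, -3.9, 11.0]
force: [0.3, -0.5, -3.2]
grip_width: 0.0556
grasp_force: 50.0
```

```bash
python3 -c "from h import *;ef();st()"
```

```text
57.875 [179.96  -3.94  10.97] eff [0.032, -39.804, -16.058, -28.811, -0.021, -0.477, -0.004] q [63.19, 30.74, -68.75, 94.42, 29.49, 71.52, -89.58] v [0.21, 0.02, -0.03, -0.03, 0.02, -0.09, 0.03]
{'time_s': 57.875, 'qpos': [63.19, 30.74, -68.747, 94.422, 29.494, 71.521, -89.576], 'tool_pos': [0.608, -0.135, 0.15], 'tool_rot': [179.958, -3.942, 10.967], 'force': [0.341, -0.524, -3.165], 'wrist_torque': [-0.023, 0.149, 0.048], 'grasp_force': 50.0, 'grip_width': 0.056}
```

Emit:
step_arm:
  rows:
    - {"slide": [0, 0, 0], "angular": [0, -0.022, 0], "jaw": 0}
    - {"slide": [0, 0, 0], "angular": [0, -0.022, 0], "jaw": 0}
    - {"slide": [0, 0, 0], "angular": [0, 0, 0], "jaw": 0}

```text
time_s: 58.25
tool_pos: [0.6086, -0.1341, 0.1495]
tool_rot: [-180.0, 3.9, 11.0]
force: [0.2, -0.1, -3.1]
grip_width: 0.0555
grasp_force: 50.0
```

```bash
python3 -c "from h import *;ef()"
```

```text
58.25 [-179.96    3.91   10.99] eff [-0.197, -46.262, -16.488, -28.184, 0.119, 0.603, -0.048] q [54.59, 35.06, -64.19, 87.46, 31.82, 81.58, -91.41] v [1.99, -1.3, -0.94, 1.96, -0.43, -1.35, 0.3]
```

Emit:
step_arm:
  rows:
    - {"slide": [0, 0, 0], "angular": [0, 0, 0], "jaw": 0}

```text
time_s: 58.38
tool_pos: [0.6074, -0.1351, 0.1497]
tool_rot: [180.0, 3.9, 10.9]
force: [-0.0, 0.0, -3.3]
grip_width: 0.0555
grasp_force: 50.0
```

```bash
python3 -c "from h import *;ef()"
```

```text
58.375 [179.98   3.93  10.92] eff [-0.465, -46.397, -16.928, -27.845, -0.034, 0.337, 0.002] q [54.78, 34.95, -64.25, 87.6, 31.81, 81.55, -91.41] v [0.94, -0.58, -0.03, 0.47, 0.11, 0.2, -0.06]
```

Emit:
step_arm:
  rows:
    - {"slide": [0, 0, 0], "angular": [0, 0, 0], "jaw": 0}

```text
time_s: 58.5
tool_pos: [0.6071, -0.1358, 0.1499]
tool_rot: [179.9, 4.0, 10.9]
force: [0.0, 1.0, -3.2]
grip_width: 0.0559
grasp_force: 50.0
```

```bash
python3 -c "from h import *;ef()"
```

```text
58.5 [179.95   3.95  10.87] eff [-0.318, -46.554, -16.999, -27.652, -0.048, 0.348, 0.004] q [54.84, 34.92, -64.25, 87.61, 31.82, 81.58, -91.41] v [0.18, 0.0, 0.11, -0.15, 0.03, 0.18, 0.01]
```

Emit:
step_arm:
  rows:
    - {"slide": [0, 0, 0], "angular": [0, 0, 0], "jaw": 0}

```text
time_s: 58.62
tool_pos: [0.6071, -0.136, 0.1499]
tool_rot: [179.9, 4.0, 10.8]
force: [0.1, -0.5, -3.6]
grip_width: 0.0555
grasp_force: 50.0
```

```bash
python3 -c "from h import *;ef()"
```

```text
58.625 [179.94   3.96  10.84] eff [-0.114, -46.67, -16.966, -27.613, -0.037, 0.366, 0.003] q [54.84, 34.92, -64.24, 87.59, 31.82, 81.59, -91.41] v [-0.18, 0.08, 0.11, -0.2, -0.03, 0.14, 0.06]
```

Emit:
step_arm:
  rows:
    - {"slide": [0, 0, 0], "angular": [0, 0, 0], "jaw": 0}

```text
time_s: 58.75
tool_pos: [0.6073, -0.1359, 0.1499]
tool_rot: [180.0, 4.0, 10.9]
force: [-0.7, -0.7, -3.1]
grip_width: 0.0559
grasp_force: 50.0
```

```bash
python3 -c "from h import *;ef();st()"
```

```text
58.75 [179.95   3.96  10.85] eff [0.008, -46.739, -16.941, -27.623, -0.029, 0.374, 0.003] q [54.82, 34.94, -64.23, 87.57, 31.82, 81.6, -91.41] v [-0.23, 0.17, 0.06, -0.09, -0.01, 0.05, -0.06]
{'time_s': 58.75, 'qpos': [54.817, 34.941, -64.235, 87.571, 31.823, 81.603, -91.411], 'tool_pos': [0.607, -0.136, 0.15], 'tool_rot': [179.95, 3.959, 10.851], 'force': [-0.696, -0.715, -3.132], 'wrist_torque': [0.018, -0.197, 0.014], 'grasp_force': 49.999, 'grip_width': 0.056}
```

Emit:
step_arm:
  rows:
    - {"slide": [0, 0, 0], "angular": [0, 0.045, 0], "jaw": 0}
    - {"slide": [0, 0, 0], "angular": [0, 0.045, 0], "jaw": 0}
    - {"slide": [0, 0, 0], "angular": [0, 0.036, 0], "jaw": 0}
    - {"slide": [0, 0, 0], "angular": [0, 0, 0], "jaw": 0}
    - {"slide": [0, 0, 0], "angular": [0, 0, 0], "jaw": 0}
    - {"slide": [0, 0, 0], "angular": [0, 0, 0], "jaw": 0}
    - {"slide": [0, 0, 0], "angular": [0, -0.045, 0], "jaw": 0}
    - {"slide": [0, 0, 0], "angular": [0, -0.045, 0], "jaw": 0}
    - {"slide": [0, 0, 0], "angular": [0, -0.036, 0], "jaw": 0}

```text
time_s: 59.88
tool_pos: [0.6096, -0.1341, 0.1501]
tool_rot: [180.0, 4.1, 11.0]
force: [0.8, 0.5, -3.6]
grip_width: 0.0554
grasp_force: 50.0
```

Emit:
step_arm:
  rows:
    - {"slide": [0, 0, 0], "angular": [0, 0, 0], "jaw": 0}
    - {"slide": [0, 0, 0], "angular": [0, 0, 0], "jaw": 0}
    - {"slide": [0, 0, 0], "angular": [0, 0, 0], "jaw": 0}

```text
time_s: 60.25
tool_pos: [0.6069, -0.1363, 0.1499]
tool_rot: [179.9, 3.9, 10.8]
force: [-0.7, -0.7, -3.0]
grip_width: 0.0557
grasp_force: 50.0
```

```bash
python3 -c "from h import *;ef();ty()"
```

```text
60.25 [179.93   3.94  10.82] eff [-0.776, -46.434, -16.021, -28.174, -0.067, 0.319, 0.005] q [53.46, 33.36, -61.44, 87.68, 29.81, 80.71, -90.09] v [0.7, -0.32, 0.13, 0.0, 0.09, 0.27, 0.01]
60.25 [179.93   3.94  10.82] ty -0.102 Fz -2.98 [53.5, 33.4, -61.4, 87.7, 29.8, 80.7, -90.1]
```

Emit:
step_arm:
  rows:
    - {"slide": [0, 0, 0], "angular": [0, 0, 0], "jaw": 0}

```text
time_s: 60.38
tool_pos: [0.6068, -0.1367, 0.1501]
tool_rot: [179.9, 3.9, 10.8]
force: [0.0, -0.1, -2.9]
grip_width: 0.0558
grasp_force: 50.0
```

```bash
python3 -c "from h import *;ef();ty();plan([(.6472,-.1283,.134,11,4)])"
```

```text
60.375 [179.91   3.95  10.78] eff [-0.286, -46.639, -15.902, -28.112, -0.037, 0.354, 0.004] q [53.48, 33.35, -61.44, 87.66, 29.81, 80.73, -90.09] v [-0.24, 0.13, -0.06, -0.26, 0.06, 0.15, 0.1]
60.375 [179.91   3.95  10.78] ty -0.172 Fz -2.91 [53.5, 33.3, -61.4, 87.7, 29.8, 80.7, -90.1]
->  0.6472 -0.1283 0.134 11
[0.0211, -0.0003, 0.0066] [0.0001, 0.0055, -0.0003]
[0.021, -0.0003, 0.007] [0.0001, 0.0055, -0.0003]
[0.0209, -0.0003, 0.0073] [0.0001, 0.0055, -0.0003]
[0.0207, -0.0003, 0.0077] [0.0001, 0.0055, -0.0003]
```

Emit:
step_arm:
  rows:
    - {"slide": [0, 0, 0], "angular": [0, -0.047, 0], "jaw": 0}
    - {"slide": [0, 0, 0], "angular": [0, -0.047, 0], "jaw": 0}
    - {"slide": [0, 0, 0], "angular": [0, 0, 0], "jaw": 0}
    - {"slide": [0, 0, 0], "angular": [0, 0, 0], "jaw": 0}

```text
time_s: 60.88
tool_pos: [0.6074, -0.1358, 0.1501]
tool_rot: [180.0, 20.8, 10.8]
force: [-0.1, -0.2, -3.3]
grip_width: 0.056
grasp_force: 50.0
```

```bash
python3 -c "from h import *;ty()"
```

```text
60.875 [179.96  20.76  10.85] ty -0.668 Fz -3.32 [38.8, 43.6, -54.1, 72.6, 33.9, 101.0, -92.0]
```

Emit:
step_arm:
  rows:
    - {"slide": [0, 0, 0], "angular": [0, 0, 0], "jaw": 0}

```text
time_s: 61.0
tool_pos: [0.607, -0.1368, 0.1511]
tool_rot: [179.9, 20.7, 10.8]
force: [0.1, 0.1, -3.5]
grip_width: 0.0557
grasp_force: 50.0
```

```bash
python3 -c "from h import *;ty()"
```

```text
61.0 [179.87  20.75  10.75] ty -0.717 Fz -3.54 [38.9, 43.5, -54.1, 72.6, 33.9, 101.0, -92.0]
```

Emit:
step_arm:
  rows:
    - {"slide": [0, 0, 0], "angular": [0, 0, 0], "jaw": 0}

```text
time_s: 61.12
tool_pos: [0.6071, -0.1367, 0.1509]
tool_rot: [179.9, 20.8, 10.8]
force: [0.4, 0.2, -3.8]
grip_width: 0.0558
grasp_force: 50.0
```

```bash
python3 -c "from h import *;ty()"
```

```text
61.125 [179.88  20.79  10.76] ty -0.68 Fz -3.77 [38.9, 43.6, -54.1, 72.6, 33.9, 101.0, -92.0]
```

Emit:
step_arm:
  rows:
    - {"slide": [0, 0, 0], "angular": [0, 0, 0], "jaw": 0}

```text
time_s: 61.25
tool_pos: [0.6072, -0.1362, 0.1504]
tool_rot: [179.9, 20.8, 10.8]
force: [0.2, -0.5, -3.3]
grip_width: 0.0556
grasp_force: 50.0
```

```bash
python3 -c "from h import *;ty()"
```

```text
61.25 [179.92  20.83  10.8 ] ty -0.73 Fz -3.3 [38.8, 43.6, -54.1, 72.6, 33.9, 101.0, -92.0]
```

Emit:
step_arm:
  rows:
    - {"slide": [0, 0, 0], "angular": [0, 0, 0], "jaw": 0}

```text
time_s: 61.38
tool_pos: [0.6073, -0.1358, 0.1501]
tool_rot: [179.9, 20.9, 10.8]
force: [0.6, -1.0, -3.7]
grip_width: 0.0557
grasp_force: 50.0
```

```bash
python3 -c "from h import *;ty();plan([(.489,.1497,.12,-12.75,6)])"
```

```text
61.375 [179.95  20.86  10.85] ty -0.732 Fz -3.65 [38.7, 43.7, -54.1, 72.6, 33.9, 101.1, -92.0]
->  0.489 0.1497 0.12 -12.75
[-0.0159, -0.1009, 0.0167] [0.004, 0.019, 0.0216]
[-0.0237, -0.0993, 0.0168] [0.004, 0.019, 0.0216]
[-0.0314, -0.0973, 0.0164] [0.004, 0.019, 0.0216]
[-0.0389, -0.0947, 0.0155] [0.004, 0.019, 0.0216]
[-0.0461, -0.0916, 0.0141] [0.004, 0.019, 0.0216]
[-0.053, -0.0881, 0.0123] [0.004, 0.019, 0.0216]
```

Emit:
step_arm:
  rows:
    - {"slide": [-0.0159, -0.1009, 0.0167], "angular": [0.004, 0.019, 0.0216], "jaw": 0}
    - {"slide": [-0.0237, -0.0993, 0.0168], "angular": [0.004, 0.019, 0.0216], "jaw": 0}
    - {"slide": [-0.0314, -0.0973, 0.0164], "angular": [0.004, 0.019, 0.0216], "jaw": 0}
    - {"slide": [-0.0389, -0.0947, 0.0155], "angular": [0.004, 0.019, 0.0216], "jaw": 0}
    - {"slide": [-0.0461, -0.0916, 0.0141], "angular": [0.004, 0.019, 0.0216], "jaw": 0}
    - {"slide": [-0.053, -0.0881, 0.0123], "angular": [0.004, 0.019, 0.0216], "jaw": 0}
    - {"slide": [0, 0, 0], "angular": [0, 0, 0], "jaw": 0}
    - {"slide": [0, 0, 0], "angular": [0, 0, 0], "jaw": 0}

```text
time_s: 62.38
tool_pos: [0.4888, 0.1494, 0.12]
tool_rot: [179.9, 0.0, -12.7]
force: [0.1, -1.2, -3.6]
grip_width: 0.0557
grasp_force: 50.0
```

```bash
python3 -c "from h import *;st();plan([(.489,.1497,.0113,-12.75,1)])"
```

```text
{'time_s': 62.375, 'qpos': [40.083, 16.418, -67.254, 108.168, 16.63, 66.345, -135.822], 'tool_pos': [0.489, 0.149, 0.12], 'tool_rot': [179.871, 0.019, -12.653], 'force': [0.127, -1.181, -3.622], 'wrist_torque': [-0.027, 0.002, 0.011], 'grasp_force': 49.999, 'grip_width': 0.056}
->  0.489 0.1497 0.0113 -12.75
[0.0004, -0.0012, 0.2175] [0.0007, 0.0001, 0.0005]
```

Emit:
step_arm:
  rows:
    - {"slide": [0, -0.001, 0.065], "angular": [0.0006, 0, 0.0004], "jaw": 0}
    - {"slide": [0, 0, 0.08], "angular": [0, 0, 0], "jaw": 0}
    - {"slide": [0, 0, 0.05], "angular": [0, 0, 0], "jaw": 0}
    - {"slide": [0, 0, 0.016], "angular": [0, 0, 0], "jaw": 0}
    - {"slide": [0, 0, 0.005], "angular": [0, 0, 0], "jaw": 0}
    - {"slide": [0, 0, 0.0015], "angular": [0, 0, 0], "jaw": 0}
    - {"slide": [0, 0, 0], "angular": [0, 0, 0], "jaw": 0}

```text
time_s: 63.25
tool_pos: [0.4899, 0.1506, 0.012]
tool_rot: [-179.9, -0.1, -12.8]
force: [0.0, -0.2, -1.5]
grip_width: 0.056
grasp_force: 50.0
```

Emit:
step_arm:
  rows:
    - {"slide": [0, 0, 0], "angular": [0, 0, 0], "jaw": 1}
    - {"slide": [0, 0, 0], "angular": [0, 0, 0], "jaw": 1}
    - {"slide": [0, 0, -0.06], "angular": [0, 0, 0], "jaw": 1}
    - {"slide": [0, 0, -0.11], "angular": [0, 0, 0], "jaw": 1}
    - {"slide": [0.0016, 0.1016, -0.046], "angular": [0, 0, -0.0032], "jaw": 1}
    - {"slide": [0.0005, 0.1016, 0], "angular": [0, 0, -0.0032], "jaw": 1}
    - {"slide": [-0.0005, 0.1016, 0], "angular": [0, 0, -0.0032], "jaw": 1}
    - {"slide": [-0.0015, 0.1016, 0], "angular": [0, 0, -0.0032], "jaw": 1}
    - {"slide": [-0.0025, 0.1016, 0], "angular": [0, 0, -0.0032], "jaw": 1}
    - {"slide": [0, 0, 0], "angular": [0, 0, 0], "jaw": 1}

```text
time_s: 64.5
tool_pos: [0.4356, -0.1025, 0.1188]
tool_rot: [180.0, 0.0, -10.3]
force: [0.6, 1.1, 0.3]
grip_width: 0.0872
grasp_force: 0.0
```

```bash
python3 -c "from h import *;st();plan([(.4395,-.1002,.0106,-9.85,1)])"
```

```text
{'time_s': 64.5, 'qpos': [77.076, 0.836, -66.473, 116.251, 0.888, 63.464, -90.132], 'tool_pos': [0.436, -0.102, 0.119], 'tool_rot': [179.971, 0.045, -10.339], 'force': [0.638, 1.126, 0.29], 'wrist_torque': [0.1, -0.005, 0.0], 'grasp_force': 0.0, 'grip_width': 0.087}
->  0.4395 -0.1002 0.0106 -9.85
[0.0071, -0.006, 0.2164] [0.0002, 0.0003, -0.0027]
```

Emit:
step_arm:
  rows:
    - {"slide": [0.006, -0.005, 0.06], "angular": [0, 0, -0.0025], "jaw": 1}
    - {"slide": [0, 0, 0.085], "angular": [0, 0, 0], "jaw": 1}
    - {"slide": [0, 0, 0.052], "angular": [0, 0, 0], "jaw": 1}
    - {"slide": [0, 0, 0.019], "angular": [0, 0, 0], "jaw": 1}
    - {"slide": [0, 0, 0], "angular": [0, 0, 0], "jaw": 0}
    - {"slide": [0, 0, 0], "angular": [0, 0, 0], "jaw": 0}
    - {"slide": [0, 0, 0], "angular": [0, 0, 0], "jaw": 0}
  newtons: 50

```text
time_s: 65.38
tool_pos: [0.4407, -0.0965, 0.0117]
tool_rot: [-180.0, -0.0, -9.5]
force: [-0.6, -0.9, 0.5]
grip_width: 0.065
grasp_force: 0.0
```

```bash
python3 -c "
from h import *;st();p,r=pose()
# case was gripped at (.4395,-.1000,.0106), yaw -9.8: keep its x offset along the case
d=(p-np.array([.4393,-.1002,.0106])) ;ax=np.array([np.cos(np.radians(-9.8)),np.sin(np.radians(-9.8)),0]);off=d@ax;print('off',off)
c=np.array([.6472,-.1283,.134]);c=c+off*np.array([np.cos(np.radians(11)),np.sin(np.radians(11)),0]);print(c)
plan([(p[0],p[1],.1,-9.8,2),(c[0],c[1],c[2],11,4)])"
```

```text
{'time_s': 65.375, 'qpos': [67.174, 16.822, -62.657, 121.415, 18.957, 52.185, -105.797], 'tool_pos': [0.441, -0.096, 0.012], 'tool_rot': [-179.972, -0.048, -9.471], 'force': [-0.641, -0.863, 0.55], 'wrist_torque': [0.063, 0.043, -0.008], 'grasp_force': 0.0, 'grip_width': 0.065}
off 0.0007223190770979554
[ 0.64790905 -0.12816218  0.134     ]
->  0.44067975828873385 -0.09645575751211892 0.1 -9.8
[0.0001, -0.0, -0.0883] [-0.0001, -0.0001, 0.0009]
[0.0, -0.0, -0.0883] [-0.0001, -0.0001, 0.0009]
->  0.6479090480412022 -0.1281621750225576 0.134 11
[0.1048, -0.002, -0.017] [0.0, 0.0, -0.0289]
[0.1046, 0.0075, -0.017] [0.0, 0.0, -0.0289]
[0.1034, 0.0169, -0.017] [0.0, 0.0, -0.0289]
[0.1015, 0.0262, -0.017] [0.0, 0.0, -0.0289]
```

Emit:
step_arm:
  rows:
    - {"slide": [0, 0.007, 0], "angular": [0, 0, 0.0015], "jaw": 0}
    - {"slide": [0, 0, 0], "angular": [0, 0, 0], "jaw": 0}
    - {"slide": [0, 0, 0], "angular": [0, 0, 0], "jaw": 0}
    - {"slide": [0, 0, -0.07], "angular": [0, 0, 0], "jaw": 0}
    - {"slide": [0, 0, -0.11], "angular": [0, 0, 0], "jaw": 0}
    - {"slide": [0.0838, -0.003, -0.013], "angular": [0, 0, -0.0231], "jaw": 0}
    - {"slide": [0.0838, 0.003, -0.013], "angular": [0, 0, -0.0231], "jaw": 0}
    - {"slide": [0.0834, 0.009, -0.013], "angular": [0, 0, -0.0231], "jaw": 0}
    - {"slide": [0.0825, 0.015, -0.013], "angular": [0, 0, -0.0231], "jaw": 0}
    - {"slide": [0.078, 0.0209, -0.012], "angular": [0, 0, -0.0231], "jaw": 0}

```text
time_s: 66.62
tool_pos: [0.646, -0.128, 0.1311]
tool_rot: [-179.8, 0.2, 11.2]
force: [0.3, -0.4, -2.6]
grip_width: 0.0557
grasp_force: 50.0
```

Emit:
step_arm:
  rows:
    - {"slide": [0, 0, 0], "angular": [0, 0, 0], "jaw": 0}
    - {"slide": [0, 0, 0], "angular": [0, 0, 0], "jaw": 0}
    - {"slide": [0, 0, 0], "angular": [0, 0, 0], "jaw": 0}

```text
time_s: 67.0
tool_pos: [0.6442, -0.1276, 0.1319]
tool_rot: [-179.9, 0.1, 11.1]
force: [-0.4, -0.2, -4.2]
grip_width: 0.0558
grasp_force: 50.0
```

```bash
python3 -c "from h import *;st();ty();plan([(.6475,-.1282,.134,11,1)])"
```

```text
{'time_s': 67.0, 'qpos': [52.031, 36.214, -61.584, 86.784, 32.218, 76.501, -91.508], 'tool_pos': [0.644, -0.128, 0.132], 'tool_rot': [-179.903, 0.122, 11.063], 'force': [-0.355, -0.218, -4.242], 'wrist_torque': [0.035, -0.001, -0.002], 'grasp_force': 49.998, 'grip_width': 0.056}
67.0 [-1.799e+02  1.200e-01  1.106e+01] ty -0.007 Fz -4.24 [52.0, 36.2, -61.6, 86.8, 32.2, 76.5, -91.5]
->  0.6475 -0.1282 0.134 11
[0.0062, 0.0023, -0.0042] [-0.0005, 0.0007, 0.0003]
```

Emit:
step_arm:
  rows:
    - {"slide": [0.006, 0.001, -0.005], "angular": [0, 0.0004, 0], "jaw": 0}
    - {"slide": [0, 0, 0], "angular": [0, 0, 0], "jaw": 0}
    - {"slide": [0, 0, 0], "angular": [0, 0, 0], "jaw": 0}
    - {"slide": [0, 0, 0], "angular": [0, 0, 0], "jaw": 0}
    - {"slide": [0, 0, 0], "angular": [0, 0, 0], "jaw": 0}
    - {"slide": [0, 0, 0], "angular": [0, 0, 0], "jaw": 0}

```text
time_s: 67.75
tool_pos: [0.6486, -0.1275, 0.1349]
tool_rot: [-179.9, -0.0, 11.1]
force: [0.2, -0.9, -3.9]
grip_width: 0.0559
grasp_force: 50.0
```

```bash
python3 -c "
from h import *;st();print(env.sign_off())"
```

```text
{'time_s': 67.75, 'qpos': [51.667, 36.424, -61.517, 86.089, 32.3, 76.797, -91.47], 'tool_pos': [0.649, -0.127, 0.135], 'tool_rot': [-179.893, -0.043, 11.068], 'force': [0.195, -0.871, -3.888], 'wrist_torque': [0.02, 0.006, 0.066], 'grasp_force': 49.998, 'grip_width': 0.056}
the job is handed in; nothing more can be done
None
```

I handed in the right case at 67.75 s, held level about 80 mm from the reader window, but which case rattles is my best reading of noisy wrist moments and not certain. I rocked the cases left to right and set each back in its place; two of the right case's nose-up swings reached only 18 and 14 degrees, so I added more. After all three I lifted the left case again to compare and put it back before taking the right one; joint 2 also came within 0.01 degrees of its limit while rocking the middle case.

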